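# Unstack the carved dishes onto their drying boards

## Robot

A 6-joint arm with a two-finger parallel gripper is mounted at the origin on the work surface. World frame = base frame: x ahead of the robot, y to its left, z up, the work surface at z = 0. Lengths are in mm, angles in rad, forces in N, time in s.
With the tool pointing down it reaches from about 325 to 900 mm from the base axis. Payload 6.1 kg.
Tool frame: the origin (TCP) lies at the very end of the fingers, on their centre line; the grasp point (between the pads) lies 19 mm behind it; z points along the fingers, y is the line along which they close (so a half turn about z gives the same grasp; the last joint's range is limited). The gripper opens to 87 mm and grips with 3 to 60 N. Pads are 19 mm wide; open, the fingers measure 117 mm over their backs; the gripper's body (75 mm by 190 mm) begins 51 mm behind the grasp point.
Start: joints at [1.034, 0.22, 1.526, -0, 1.395, -0.126], TCP at [249.587, 572.994, 222.538] pointing down, gripper open.
Joint ranges: [-2.98, 2.98], [-0.91, 2.08], [0.09, 2.57], [-1.24, 4.39], [0.2, 2.65], [-2.68, 2.68]. Speed limits (rad/s): [2.57, 2.57, 3.01, 3.14, 3.14, 3.14].

## Interface

Orientations are given as a rotation vector (axis times angle).
In Python, from rig import manip gives the robot as it stands. The module is installed in compiled form; this text tells all that it offers.
- The arm moves only by the shell command python3 -m handwheel 'ROWS' [FORCE]. ROWS is JSON, a list of rows, each a list of 3 entries, a list of its own where there are three numbers: the shift along the tool's x, y, z normalised to -1 to 1, where 1 is 0.4 m, then the turn, a rotation vector about the tool's x, y, z normalised to -1 to 1, where 1 is 30 degrees, then the opening, from -1 (shut) to 1 (fully open). In form: [[[tx, ty, tz], [rx, ry, rz], jaw], ...]. A call has exactly 5 rows; each row is the pose to reach, as a shift and turn from the pose commanded when the call began, along the tool's axes at that moment; what a row does not reach only later rows make up. A row lasts 1/8 s, in which the tool goes at most 62.5 mm and 10.7 degrees, less where a joint would pass 70% of its speed; a pose out of reach is approached as far as the arm can. A call with a number of a shift or a turn outside -1 to 1 is refused whole. A call with a gripper value outside its range is refused whole. The fingers move at their own pace and stop on an object; FORCE is the grip in N (left out, the last holds). Time passes only in rows, so rows that repeat a pose let the fingers close, or fill a call up. It gives the time, the measured TCP pose, the force, the opening and the grip force at its end, in the units of the state.
- manip.get_obs(): the state, without advancing time (a new reading comes with each control period).
- manip.grab_frame(name): name is "scene" or "top"; returns a dict with "color" (420x560x3 uint8, red, green, blue), "range_z" (420x560 float32, mm along the optical axis (not along the pixel's ray), 0 where there is no reading), "fx", "fy", "cx", "cy" (pixels), "R" (3x3) and "t" (3): a world point X has camera coordinates R X + t. Camera axes: x right, y down, z forward; pixel columns grow to the right and rows downward; lengths in mm; the calibration is good to about 2 mm. A picture is of the moment at which its call begins.
- manip.job_done(): hands the job in; it is judged then, once.
Trained networks look in a picture, given as the dict that the camera call returned (one of the last four; its "shot" number tells which), for a name from the list of things; names that differ only in an ending like _2 or _b are one class to them, and where a whole thing is asked for, a point or a joint stands for the part that bears it (a point fixed in the world has none). Each returns a list of dicts, best first, with "conf" (0 to 1); they miss things now and then, are a little off and sometimes report something else, mostly with a low value. They report only what shows in the picture. A call takes as long as a camera call. They do not tell look-alikes from the thing itself.
- manip.regions_of(picture, target): "region" (420x560 bool, what is visible of it) and "rect" ([left, top, width, height] in pixels, round what is visible of it).
The state is a dict: "t": time; "q": joint angles; "qd": joint speeds; "effort": joint torques, N m; "tcp_pos": TCP position; "tcp_rot": TCP orientation; "wrist_force": force on the tool from outside, world axes, zero at the start; "wrist_torque": the same for the moment, N m; "opening": opening from 0.0 (shut) to 1.0 (fully open); "grasp_force": force on a finger pad.
Only numpy, scipy, OpenCV 4.12 (cv2) and the standard library are available. Lean on these libraries where they do the work, as an engineer would, in place of code of your own. Each camera call takes 0.05 s, during which the arm holds its last target. There are 200 camera calls.

## Task

Take the stack of four carved wooden dishes apart and set each one, hollow side up, on the drying board that has its own outline (round, square, oblong, long with cut-off corners), centred and lined up so that the board shows as an even margin all round. Set them down gently, do not drop them, and leave the carved elephant and the oil tin standing where they are.

Things in the scene. Friction and masses are not known exactly. Their poses are not given: they have to be found in the camera images.
- round_center (a point): Centre (half-way up) of the round dish, the top one of the stack: 50 mm across. Plain dark wood, 24 mm high, flat underside, upright sides, a shallow hollow in its top with a flat rim. z is up out of the hollow. 15 to 35 g.
- square_center (a point): Centre (half-way up) of the square dish, second from the top: 60 by 60 mm, one round hollow. Plain dark wood, 24 mm high, flat underside, upright sides, a shallow hollow in its top with a flat rim. x and y lie along its sides, z up. 35 to 70 g.
- oblong_center (a point): Centre (half-way up) of the oblong dish with square corners, third from the top: 112 mm along x, 60 mm along y, two round hollows. Plain dark wood, 24 mm high, flat underside, upright sides, a shallow hollow in its top with a flat rim. z is up. 60 to 120 g.
- long_center (a point): Centre (half-way up) of the long dish with cut-off corners (a stretched octagon), the bottom one, standing on the table: 160 mm along x, 66 mm along y, one long hollow. Plain dark wood, 24 mm high, flat underside, upright sides, a shallow hollow in its top with a flat rim. z is up. 90 to 185 g. The dishes lie loosely on one another, a few mm off centre and turned up to 0.35 rad each from the one below.
- board_round: Round drying board, 70 mm across, pale plywood 10 mm thick, fixed to the table. Origin at the centre of its underside, at table height; z up.
- board_square: Square drying board, 80 by 80 mm, pale plywood 10 mm thick, fixed. Origin at the centre of its underside; x and y along its sides, z up.
- board_oblong: Oblong drying board with square corners, 132 mm along x, 80 mm along y, pale plywood 10 mm thick, fixed. Origin at the centre of its underside; z up.
- board_long: Long drying board with cut-off corners, 180 mm along x, 86 mm along y, pale plywood 10 mm thick, fixed. Origin at the centre of its underside; z up. The four boards and the stack change places from start to start.
- elephant: Small carved wooden elephant, freshly varnished, loose on the table among the boards: on a base 72 mm along x by 40 mm along y, 62 mm high. Origin at the centre of its underside, z up. To be left alone. A cork sanding block (70 x 42 x 30 mm) also lies about; nothing else among the boards is over 62 mm high.
- tin: Closed grey metal tin of oil, 52 mm across, 55 mm high, loose on the table. Origin at the centre of its underside, z up. To be left alone.
Things that resemble listed ones, but are neither listed nor needed, are in the scene too. Leave any pink or red look-alike of the part that bears round_center alone.

How it is judged:
By the outcome, as a careful person would: the job done as asked, in the order asked, and still so for the second after the job is handed in, with the robot touching nothing.
It also fails if it takes over 117 s, if anything falls off the work surface, if the arm or the gripper's body presses on something with over 40 N, if the wrist force passes 120 N, or if a joint passes its speed limit or range.

## Working session

There is one attempt and no reset: what is moved stays moved. The work goes in short steps, Python scripts to look and compute and a shell command to move; the robot and the scene stay as the last step left them, time stands still between calls to the robot, and variables do not carry over. Pictures are saved under pics/ and viewed, at most 14 in all, crops included, and the job is handed in when it is done.

```bash
mkdir -p pics
cat > h.py <<'E'
import numpy as np, cv2, pickle
from rig import manip
def pts(f):
    z=f["range_z"]; v,u=np.mgrid[:420,:560]
    P=np.stack([(u-f["cx"])/f["fx"]*z,(v-f["cy"])/f["fy"]*z,z],-1)
    W=(P-f["t"])@np.asarray(f["R"])   # R^T(P-t)
    W[z<=0]=np.nan
    return W
def save(f,n): cv2.imwrite("pics/"+n,f["color"][:,:,::-1])
E
python3 - <<'E'
from h import *
o=manip.get_obs();print(o)
for n in("top","scene"):
    f=manip.grab_frame(n);save(f,n+"0.png");W=pts(f);pickle.dump((f,W),open(n+".pkl","wb"))
    print(n,f["fx"],np.round(-np.asarray(f["R"]).T@f["t"]))
    for k in["round_center","square_center","oblong_center","long_center","board_round","board_square","board_oblong","board_long","elephant","tin"]:
        for r in manip.regions_of(f,k):
            m=r["region"];print(k,round(r["conf"],2),r["rect"],m.sum(),np.round(np.nanmedian(W[m],0)))
E
```

```text
{'t': 0.0, 'q': array([ 1.03387581e+00,  2.21240186e-01,  1.52759360e+00,  1.61699989e-05,
        1.39468390e+00, -1.26133416e-01]), 'qd': array([-8.94815734e-04,  1.49853207e-04,  2.40892176e-05, -9.13354687e-04,
        1.48241927e-04, -1.26943263e-05]), 'effort': array([-1.29180909e-03, -4.94623768e+01, -3.87358046e+01,  6.97762496e-02,
        5.75839367e-02, -1.71557640e-04]), 'tcp_pos': array([249.28607046, 572.46996283, 221.4378065 ]), 'tcp_rot': array([-6.40608788e-01, -3.07492856e+00,  2.85045463e-03]), 'wrist_force': array([-0.36834569, -0.43821242, -1.02744262]), 'wrist_torque': array([0.03218267, 0.00490995, 0.00454146]), 'grasp_force': 0.0, 'opening': 0.9999183904949944}
top 451.9272709312064 [ 477.   -7. 1035.]
round_center 0.93 [404.9, 134.6, 23.2, 20.7] 412 [ 733. -300.   11.]
round_center 0.83 [347.4, 167.3, 20.8, 22.2] 468 [ 640. -150.   82.]
round_center 0.83 [291.0, 120.8, 18.4, 21.2] 379 [765. -39.  11.]
square_center 0.63 [338.8, 161.4, 37.2, 37.1] 380 [ 626. -144.   70.]
oblong_center 0.68 [337.6, 153.2, 41.8, 52.6] 597 [ 618. -154.   46.]
long_center 0.86 [32
[... 780 characters left out ...]
48.0, 33.2, 38.9] 1031 [ 438. -342.    9.]
oblong_center 0.58 [197.0, 220.6, 47.8, 43.8] 589 [ 674. -151.   44.]
long_center 0.91 [195.4, 219.6, 58.4, 48.7] 619 [ 665. -134.   21.]
board_round 0.61 [320.5, 275.9, 26.1, 25.0] 609 [657. 155.   9.]
board_square 0.97 [287.3, 204.9, 32.0, 25.8] 751 [492.  13.   9.]
board_oblong 0.79 [177.7, 147.0, 31.1, 39.6] 1075 [ 437. -341.    8.]
board_oblong 0.71 [213.5, 221.1, 18.7, 23.3] 351 [ 644. -150.   85.]
board_oblong 0.3 [398.2, 209.4, 55.6, 59.5] 1850 [435. 343.   9.]
board_long 0.62 [400.2, 210.4, 52.2, 55.4] 1895 [434. 343.   9.]
elephant 0.58 [261.3, 255.7, 28.7, 30.2] 612 [681.   6.  45.]
tin 0.71 [354.0, 197.9, 19.5, 28.5] 422 [436. 171.  50.]
```

View pics/top0.png

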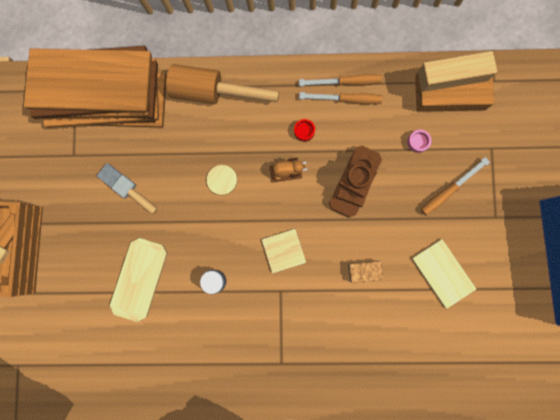

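Run:
```python
import cv2
a=cv2.imread("pics/top0.png");cv2.imwrite("pics/crop.png",cv2.resize(a[110:230,260:420],None,fx=5,fy=5,interpolation=cv2.INTER_CUBIC))
```

```text
(no output)
```

View pics/crop.png

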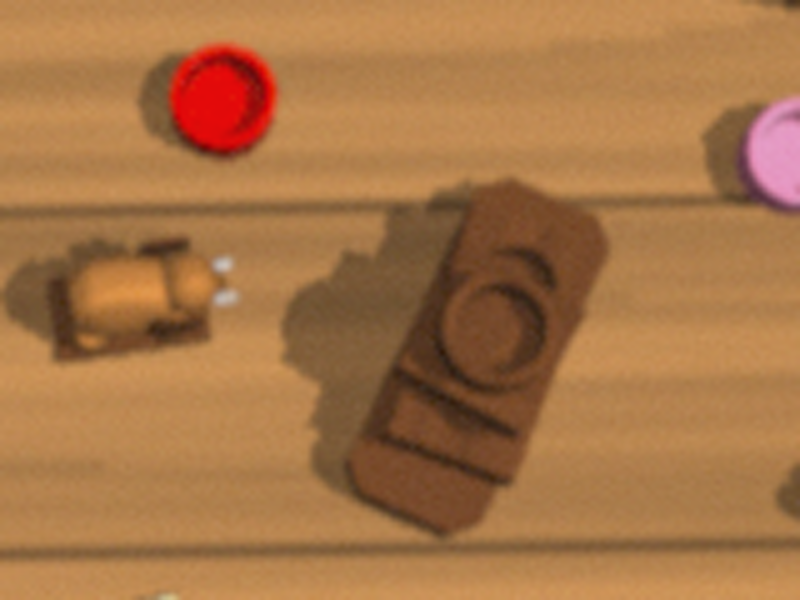

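Candidates for the round dish: the dark wood one on the stack (358,177), the red ring (305,130) and the pink one (420,141). I choose the dark one. The crop confirms it lies on top of the square, oblong and long dishes. Boards are at round (222,180), square (284,251), oblong (444,273) and long (138,280).

```bash
cat >> h.py <<'E'
from scipy.optimize import minimize
from scipy.spatial.transform import Rotation as Ro
from scipy.ndimage import binary_fill_holes
def sd(kind,L,Wd,X,Y,c):
    if kind=="round": return np.hypot(X,Y)-L/2
    d=np.maximum(abs(X)-L/2,abs(Y)-Wd/2)
    if kind=="long": d=np.maximum(d,(abs(X)+abs(Y)-(L/2+Wd/2-c))/2**.5)
    return d
def plane(f,h):
    R=np.asarray(f["R"]);C=-R.T@f["t"];v,u=np.mgrid[:420,:560]
    D=np.stack([(u-f["cx"])/f["fx"],(v-f["cy"])/f["fy"],np.ones((420,560))],-1)@R
    return C+D*((h-C[2])/D[...,2])[...,None]
def fit(f,mask,h,kind,L,Wd):
    n,lab,st,ce=cv2.connectedComponentsWithStats(mask.astype(np.uint8))
    mask=binary_fill_holes(lab==1+np.argmax(st[1:,4]))
    P=plane(f,h);c0=P[mask].mean(0)[:2]
    near=np.hypot(P[...,0]-c0[0],P[...,1]-c0[1])<L*.75+20
    p=P[near];m=mask[near].astype(float)
    q=p[m>0][:,:2]-c0;ev,V=np.linalg.eigh(q.T@q);a0=np.arctan2(V[1,1],V[0,1])
    def E(s):
        a=s[2];dx,dy=p[:,0]-s[0],p[:,1]-s[1]
        d=sd(kind,L+s[4],Wd+s[4],np.cos(a)*dx+np.sin(a)*dy,-np.sin(a)*dx+np.cos(a)*dy,s[3])
        return ((1/(1+np.exp(np.clip(d/.8,-30,30)))-m)**2).sum()
    best=min((minimize(E,[*c0,a,18,0],method="Nelder-Mead",options=dict(initial_simplex=np.array([[*c0,a,18,0]]+[[*(np.array([*c0,a,18,0])+np.eye(5)[i]*[3,3,.15,4,2][i])] for i in range(5)]),maxiter=900)) for a in (a0,a0+.4,a0-.4,a0+.8)),key=lambda r:r.fun)
    s=best.x
    return dict(x=round(s[0],1),y=round(s[1],1),yaw=round(np.rad2deg(s[2])%180,1),cut=round(s[3],1),grow=round(s[4],1),err=round(best.fun/m.sum(),3),n=int(m.sum()))
DIM=dict(round=(50,50),square=(60,60),oblong=(112,60),long=(160,66))
TOP=dict(round=96,square=72,oblong=48,long=24)
def tool():
    o=manip.get_obs();M=Ro.from_rotvec(o["tcp_rot"]).as_matrix();return o,M
def go(x,y,z,yaw_deg):
    """print the shift/turn needed: tool y axis at yaw_deg (mod 180), tool down"""
    o,M=tool();d=M.T@(np.array([x,y,z])-o["tcp_pos"])
    res=[]
    for k in (0,180):
        a=np.deg2rad(yaw_deg+k);ty=np.array([np.cos(a),np.sin(a),0]);tz=np.array([0,0,-1.]);G=np.stack([np.cross(ty,tz),ty,tz],1)
        r=np.rad2deg(Ro.from_matrix(M.T@G).as_rotvec());res.append(r)
    print("tcp",np.round(o["tcp_pos"],1),"q",np.round(o["q"],2),"F",np.round(o["wrist_force"],1),"open",round(o["opening"]*87,1),"t",o["t"])
    print(" shift",np.round(d/400,4))
    for r in res: print(" turn",np.round(r/30,3),"q6~",np.round(o["q"][5]-np.deg2rad(r[2]),2),np.round(o["q"][5]+np.deg2rad(r[2]),2))
E
python3 - <<'E'
from h import *
f,W=pickle.load(open("top.pkl","rb"))
col=f["color"].astype(float);out={}
for n,(x,y),L,Wd in(("round",(650,154),70,70),("square",(485,12),80,80),("oblong",(430,-344),132,80),("long",(424,343),180,86)):
    r=np.hypot(W[...,0]-x,W[...,1]-y)<L*.62+15
    for nm,m in(("col",r&(col[...,2]>col[...,0]*.45)&(col[...,1]>170)),("dep",r&(W[...,2]>5)&(W[...,2]<16))):
        out[n]=fit(f,m,10,n,L,Wd);print(n,nm,out[n])
r=np.hypot(W[...,0]-615,W[...,1]+145)<110
z=W[...,2]
print(np.histogram(z[r],bins=np.arange(-4,104,4)))
for n,k in DIM.items(): print(n,fit(f,r&(z>TOP[n]-7),TOP[n],n,*k))
E
```

```text
round col {'x': np.float64(651.5), 'y': np.float64(153.4), 'yaw': np.float64(161.6), 'cut': np.float64(20.3), 'grow': np.float64(-0.5), 'err': np.float64(0.018), 'n': 705}
round dep {'x': np.float64(650.2), 'y': np.float64(153.5), 'yaw': np.float64(93.6), 'cut': np.float64(20.8), 'grow': np.float64(-0.8), 'err': np.float64(0.02), 'n': 699}
square col {'x': np.float64(486.3), 'y': np.float64(12.1), 'yaw': np.float64(107.2), 'cut': np.float64(11.5), 'grow': np.float64(-0.1), 'err': np.float64(0.017), 'n': 1257}
square dep {'x': np.float64(485.3), 'y': np.float64(12.6), 'yaw': np.float64(107.1), 'cut': np.float64(30.3), 'grow': np.float64(-0.3), 'err': np.float64(0.016), 'n': 1252}
oblong col {'x': np.float64(431.5), 'y': np.float64(-344.6), 'yaw': np.float64(32.1), 'cut': np.float64(20.2), 'grow': np.float64(0.2), 'err': np.float64(0.014), 'n': 2181}
oblong dep {'x': np.float64(430.6), 'y': np.float64(-343.6), 'yaw': np.float64(32.2), 'cut': np.float64(19.3), 'grow': np.float64(0.0), 'err': np.float64(0.015), 'n': 2172}
long col {'x': np.float64(425.5), 'y': np.float64(343.3), 'yaw': n
[... 589 characters left out ...]
  92,  96,
       100]))
round {'x': np.float64(639.0), 'y': np.float64(-149.9), 'yaw': np.float64(137.5), 'cut': np.float64(20.8), 'grow': np.float64(-0.2), 'err': np.float64(0.025), 'n': 441}
square {'x': np.float64(639.3), 'y': np.float64(-150.5), 'yaw': np.float64(150.1), 'cut': np.float64(18.9), 'grow': np.float64(0.4), 'err': np.float64(0.022), 'n': 785}
oblong {'x': np.float64(642.8), 'y': np.float64(-154.7), 'yaw': np.float64(157.6), 'cut': np.float64(25.9), 'grow': np.float64(1.0), 'err': np.float64(0.032), 'n': 1427}
long {'x': np.float64(640.2), 'y': np.float64(-152.3), 'yaw': np.float64(153.6), 'cut': np.float64(12.2), 'grow': np.float64(1.2), 'err': np.float64(0.023), 'n': 2073}
```

```bash
python3 -c "
from h import *
go(639,-150,170,60.1);print(tool()[1].round(3))"
```

```text
tcp [249.6 573.  222.5] q [ 1.03  0.22  1.53 -0.    1.39 -0.13] F [-0.5 -0.2  0.1] open 87.2 t 1.1
 shift [-1.6143 -1.2683  0.1314]
 turn [-0.     0.     0.212] q6~ -0.24 -0.02
 turn [-0.    -0.    -5.788] q6~ 2.9 -3.16
[[-0.917  0.399  0.   ]
 [ 0.399  0.917 -0.   ]
 [-0.    -0.    -1.   ]]
```

```bash
python3 -m handwheel '[[[-0.12,-0.095,0],[0,0,0],1],[[-0.24,-0.19,0],[0,0,0],1],[[-0.36,-0.285,0],[0,0,0],1],[[-0.48,-0.38,0],[0,0,0],1],[[-0.54,-0.423,0],[0,0,0],1]]' 12
python3 -m handwheel '[[[-0.12,-0.095,0],[0,0,0],1],[[-0.24,-0.19,0],[0,0,0],1],[[-0.36,-0.285,0],[0,0,0],1],[[-0.48,-0.38,0],[0,0,0],1],[[-0.54,-0.423,0],[0,0,0],1]]'
python3 -m handwheel '[[[-0.12,-0.095,0],[0,0,0],1],[[-0.24,-0.19,0],[0,0,0],1],[[-0.36,-0.285,0],[0,0,0.1],1],[[-0.48,-0.38,0],[0,0,0.212],1],[[-0.534,-0.422,0.08],[0,0,0.212],1]]'
python3 -c "
from h import *
go(639,-150,74.5,60.1)"
```

```text
t: 1.72
tcp_pos: [381.2, 329.2, 222.8]
tcp_rot: [0.644, 3.074, -0.0]
wrist_force: [-0.5, 0.6, -1.1]
opening: 0.998
grasp_force: 0.0
t: 2.35
tcp_pos: [511.6, 87.3, 222.8]
tcp_rot: [0.645, 3.074, -0.0]
wrist_force: [-0.1, 0.8, 0.3]
opening: 0.995
grasp_force: 0.0
t: 2.98
tcp_pos: [641.9, -154.0, 193.4]
tcp_rot: [0.814, 3.027, -0.002]
wrist_force: [0.4, 0.3, -0.6]
opening: 1.001
grasp_force: 0.0
tcp [ 641.9 -154.   193.4] q [-0.35  0.32  1.46 -0.    1.35 -1.4 ] F [ 0.4  0.3 -0.6] open 87.1 t 2.975
 shift [0.0136 0.0048 0.2973]
 turn [ 0.001  0.014 -0.006] q6~ -1.4 -1.4
 turn [ 2.200e-02 -2.000e-03  5.994e+00] q6~ -4.54 1.74
```

```bash
python3 -m handwheel '[[[0,0,0.06],[0,0,0],1],[[0,0,0.12],[0,0,0],1],[[0,0,0.17],[0,0,0],1],[[0,0,0.2],[0,0,0],1],[[0,0,0.2],[0,0,0],1]]'
python3 -c "
from h import *
go(639,-150,74.5,60.1)"
```

```text
t: 3.6
tcp_pos: [638.4, -149.5, 109.6]
tcp_rot: [-0.81, -3.034, -0.0]
wrist_force: [0.2, 0.9, 0.3]
opening: 0.997
grasp_force: 0.0
tcp [ 638.4 -149.5  109.6] q [-0.35  0.39  1.54 -0.    1.22 -1.4 ] F [0.2 0.9 0.3] open 86.8 t 3.6
 shift [-0.0021 -0.0004  0.0878]
 turn [-0.001 -0.003  0.001] q6~ -1.4 -1.4
 turn [ 5.000e-03 -1.000e-03 -5.999e+00] q6~ 1.74 -4.54
```

```bash
python3 -m handwheel '[[[-0.001,0,0.03],[0,0,0],1],[[-0.002,0,0.06],[0,0,0],1],[[-0.002,0,0.08],[0,0,0],1],[[-0.002,0,0.0878],[0,0,0],1],[[-0.002,0,0.0878],[0,0,0],0.4]]' 8
python3 -m handwheel '[[[0,0,0],[0,0,0],0.3],[[0,0,0],[0,0,0],0.2],[[0,0,0],[0,0,0],0.1],[[0,0,0],[0,0,0],-1],[[0,0,0],[0,0,0],-1]]' 8
python3 -m handwheel '[[[0,0,0],[0,0,0],-1],[[0,0,-0.01],[0,0,0],-1],[[0,0,-0.03],[0,0,0],-1],[[0,0,-0.06],[0,0,0],-1],[[0,0,-0.06],[0,0,0],-1]]' 8
python3 -c "
from h import *
go(651.5,153.4,85,60.1)"
```

```text
t: 4.22
tcp_pos: [639.5, -150.2, 75.1]
tcp_rot: [-0.81, -3.035, -0.0]
wrist_force: [-0.1, 1.0, 0.4]
opening: 0.948
grasp_force: 0.0
t: 4.85
tcp_pos: [639.7, -150.2, 75.7]
tcp_rot: [0.81, 3.035, -0.0]
wrist_force: [-1.0, 1.3, 1.6]
opening: 0.572
grasp_force: 8.0
t: 5.48
tcp_pos: [640.9, -150.7, 101.6]
tcp_rot: [0.81, 3.032, -0.0]
wrist_force: [0.3, -0.5, -0.4]
opening: 0.577
grasp_force: 8.0
tcp [ 640.9 -150.7  101.6] q [-0.35  0.4   1.54  0.    1.2  -1.4 ] F [ 0.3 -0.5 -0.4] open 50.2 t 5.475
 shift [0.3561 0.6722 0.0406]
 turn [0.001 0.006 0.   ] q6~ -1.4 -1.4
 turn [-1.e-02  2.e-03 -6.e+00] q6~ 1.74 -4.54
```

```bash
python3 -m handwheel '[[[0,0,-0.03],[0,0,0],-1],[[0.05,0.1,-0.03],[0,0,0],-1],[[0.11,0.21,-0.03],[0,0,0],-1],[[0.17,0.32,-0.03],[0,0,0],-1],[[0.23,0.43,-0.03],[0,0,0],-1]]'
python3 -m handwheel '[[[0.05,0.1,0],[0,0,0],-1],[[0.09,0.17,0],[0,0,0],-1],[[0.115,0.22,0],[0,0,0],-1],[[0.126,0.241,0],[0,0,0],-1],[[0.126,0.241,0],[0,0,0],-1]]'
python3 -c "
from h import *
go(651,153.2,30,60.1)"
```

```text
t: 6.1
tcp_pos: [645.6, 46.2, 112.1]
tcp_rot: [0.811, 3.035, 0.0]
wrist_force: [1.0, -0.2, -0.3]
opening: 0.575
grasp_force: 8.0
t: 6.72
tcp_pos: [650.1, 153.3, 111.4]
tcp_rot: [0.81, 3.035, -0.001]
wrist_force: [-0.0, -0.8, -1.3]
opening: 0.576
grasp_force: 8.0
tcp [650.1 153.3 111.4] q [ 0.11  0.41  1.5  -0.    1.23 -0.94] F [-0.  -0.8 -1.3] open 50.1 t 6.725
 shift [-0.0021  0.0011  0.2036]
 turn [-0.001  0.     0.001] q6~ -0.94 -0.94
 turn [-0.000e+00 -1.000e-03 -5.999e+00] q6~ 2.21 -4.08
```

```bash
python3 -m handwheel '[[[-0.002,0.001,0.06],[0,0,0],-1],[[-0.002,0.001,0.12],[0,0,0],-1],[[-0.002,0.001,0.18],[0,0,0],-1],[[-0.002,0.001,0.204],[0,0,0],-1],[[-0.002,0.001,0.204],[0,0,0],-1]]'
python3 -m handwheel '[[[0,0,0.01],[0,0,0],-1],[[0,0,0.02],[0,0,0],-1],[[0,0,0.03],[0,0,0],-1],[[0,0,0.036],[0,0,0],-1],[[0,0,0.036],[0,0,0],-1]]'
python3 -c "
from h import *
go(651,153.2,13,60.1)"
```

```text
t: 7.35
tcp_pos: [650.5, 152.4, 29.2]
tcp_rot: [-0.812, -3.034, 0.001]
wrist_force: [-0.1, -0.4, -0.2]
opening: 0.575
grasp_force: 8.0
t: 7.98
tcp_pos: [650.6, 153.4, 15.1]
tcp_rot: [-0.81, -3.035, 0.0]
wrist_force: [-0.7, -0.5, -0.4]
opening: 0.574
grasp_force: 8.0
tcp [650.6 153.4  15.1] q [ 0.11  0.53  1.54 -0.    1.07 -0.94] F [-0.7 -0.5 -0.4] open 49.9 t 7.975
 shift [-0.0012  0.0001  0.0052]
 turn [-0.001 -0.001  0.   ] q6~ -0.94 -0.94
 turn [ 1.e-03 -1.e-03 -6.e+00] q6~ 2.21 -4.08
```

```bash
python3 -m handwheel '[[[0,0,0.001],[0,0,0],-1],[[0,0,0.002],[0,0,0],-1],[[0,0,0.003],[0,0,0],-1],[[0,0,0.004],[0,0,0],-1],[[0,0,0.0045],[0,0,0],-1]]'
```

```text
t: 8.6
tcp_pos: [650.8, 153.4, 13.7]
tcp_rot: [-0.81, -3.035, 0.0]
wrist_force: [-0.3, 0.7, 1.2]
opening: 0.572
grasp_force: 8.0
```

```bash
python3 -m handwheel '[[[0,0,0.001],[0,0,0],-1],[[0,0,0.001],[0,0,0],-1],[[0,0,0.001],[0,0,0],-1],[[0,0,0.001],[0,0,0],-1],[[0,0,0.001],[0,0,0],-1]]'
```

```text
t: 9.22
tcp_pos: [651.0, 153.4, 13.6]
tcp_rot: [0.81, 3.035, 0.0]
wrist_force: [-3.0, 0.3, 5.8]
opening: 0.577
grasp_force: 8.0
```

```bash
python3 -m handwheel '[[[0,0,0],[0,0,0],0.2],[[0,0,0],[0,0,0],0.3],[[0,0,0],[0,0,0],0.5],[[0,0,0],[0,0,0],0.7],[[0,0,0],[0,0,0],1]]'
python3 -m handwheel '[[[0,0,-0.02],[0,0,0],1],[[0,0,-0.06],[0,0,0],1],[[0,0,-0.14],[0,0,0],1],[[0,0,-0.24],[0,0,0],1],[[0,0,-0.3],[0,0,0],1]]'
python3 -m handwheel '[[[0.0,-0.15,0],[0,0,0],1],[[-0.05,-0.3,0],[0,0,0],1],[[-0.1,-0.35,0],[0,0,0],1],[[-0.1,-0.35,0],[0,0,0],1],[[-0.1,-0.35,0],[0,0,0],1]]'
cat >> h.py <<'E'
BRD=dict(round=(651.5,153.4),square=(486.3,12.1,17.2),oblong=(431.5,-344.6,32.1),long=(425.5,343.3,162.5))
def dish(f,n,x,y,top):
    W=pts(f);L,w=DIM[n];r=np.hypot(W[...,0]-x,W[...,1]-y)<L*.6+25
    print(n,"dep",{k:float(v) for k,v in fit(f,r&(W[...,2]>top-7),top,n,L,w).items()})
def cdish(f,n,x,y,top):
    "dark wood on pale board by colour: pale hole filled = board; dark inside board = dish"
    c=f["color"].astype(float);P=plane(f,top);L,w=DIM[n]
    r=np.hypot(P[...,0]-x,P[...,1]-y)<L*.6+3
    print(n,"col",{k:float(v) for k,v in fit(f,r&~((c[...,2]>c[...,0]*.45)&(c[...,1]>130))&(c[...,0]<150),top,n,L,w).items()})
E
python3 - <<'E'
from h import *
f=manip.grab_frame("top");save(f,"a1.png")
dish(f,"round",651,153.4,34);cdish(f,"round",651,153.4,34)
dish(f,"square",639,-150,72)
go(639,-150,80,60.1)
a=f["color"][:,:,::-1];cv2.imwrite("pics/a1c.png",cv2.resize(a[130:230,180:400],None,fx=3.5,fy=3.5,interpolation=cv2.INTER_CUBIC))
E
```

```text
t: 9.85
tcp_pos: [650.8, 153.4, 13.1]
tcp_rot: [-0.81, -3.035, 0.0]
wrist_force: [0.5, -0.7, 0.6]
opening: 0.878
grasp_force: 0.0
t: 10.48
tcp_pos: [652.4, 153.6, 137.6]
tcp_rot: [0.809, 3.031, 0.003]
wrist_force: [-0.7, -0.0, 1.1]
opening: 0.998
grasp_force: 0.0
t: 11.1
tcp_pos: [616.1, 12.5, 134.2]
tcp_rot: [0.81, 3.034, 0.001]
wrist_force: [0.3, 0.0, -0.4]
opening: 0.997
grasp_force: 0.0
round dep {'x': 671.1, 'y': 195.7, 'yaw': 65.1, 'cut': 52.8, 'grow': -89.5, 'err': 1.0, 'n': 53.0}
round col {'x': 675.3, 'y': 143.0, 'yaw': 1.8, 'cut': 29.6, 'grow': -38.4, 'err': 0.844, 'n': 103.0}
square dep {'x': 639.1, 'y': -150.5, 'yaw': 150.0, 'cut': 20.0, 'grow': 0.4, 'err': 0.024, 'n': 787.0}
tcp [615.9  13.  133.9] q [-0.11  0.27  1.63  0.    1.23 -1.16] F [-0.6 -1.   0.3] open 86.9 t 11.15
 shift [-0.2529 -0.3248  0.1346]
 turn [0.001 0.001 0.001] q6~ -1.16 -1.16
 turn [-1.000e-03  2.000e-03 -5.999e+00] q6~ 1.98 -4.3
```

View pics/a1c.png

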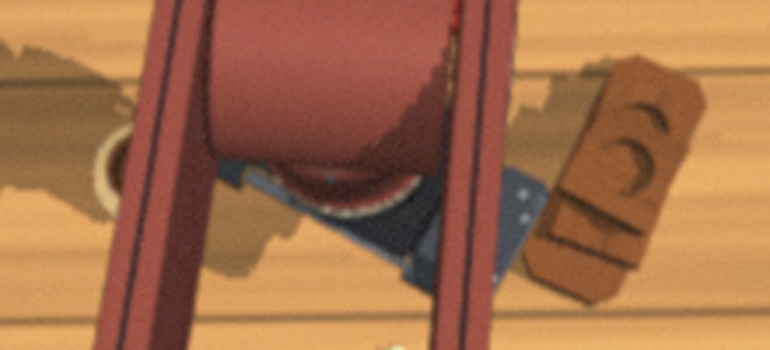

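The crop shows the arm hiding the round board (crop 115,165). The stack, with the square dish on top (620,150), is unmoved.

```bash
python3 -m handwheel '[[[-0.09,-0.115,0],[0,0,0],1],[[-0.18,-0.23,0],[0,0,0],1],[[-0.23,-0.3,0],[0,0,0],1],[[-0.252,-0.325,0.03],[0,0,0],1],[[-0.252,-0.325,0.06],[0,0,0],1]]'
python3 - <<'E'
from h import *
f=manip.grab_frame("top")
dish(f,"round",651,153.4,34);cdish(f,"round",651,153.4,34)
W=pts(f);c=f["color"].astype(float);r=np.hypot(W[...,0]-651,W[...,1]-153)<60
print(fit(f,r&(W[...,2]>5)&(W[...,2]<40),10,"round",70,70))
go(639.3,-150.5,51.2,60.0)
E
```

```text
t: 11.78
tcp_pos: [638.3, -150.0, 108.0]
tcp_rot: [-0.81, -3.035, -0.001]
wrist_force: [0.1, -0.4, -0.3]
opening: 1.0
grasp_force: 0.0
round dep {'x': 649.9, 'y': 151.7, 'yaw': 53.2, 'cut': 20.7, 'grow': -0.3, 'err': 0.026, 'n': 377.0}
round col {'x': 648.8, 'y': 148.6, 'yaw': 19.8, 'cut': 21.6, 'grow': -1.7, 'err': 0.03, 'n': 356.0}
{'x': np.float64(650.2), 'y': np.float64(153.7), 'yaw': np.float64(99.6), 'cut': np.float64(20.8), 'grow': np.float64(-0.9), 'err': np.float64(0.021), 'n': 697}
tcp [ 636.8 -148.8  105.6] q [-0.35  0.39  1.54  0.    1.21 -1.4 ] F [-0.6  0.4 -1.2] open 87.0 t 11.825
 shift [-0.0081 -0.0006  0.136 ]
 turn [-0.    -0.009  0.005] q6~ -1.4 -1.4
 turn [ 1.400e-02 -1.000e-03 -5.995e+00] q6~ 1.74 -4.54
```

```bash
python3 -m handwheel '[[[-0.003,0.002,0.03],[0,0,0],1],[[-0.003,0.002,0.06],[0,0,0],1],[[-0.003,0.002,0.07],[0,0,0],1],[[-0.003,0.002,0.07],[0,0,0],1],[[-0.003,0.002,0.07],[0,0,0],1]]'
python3 - <<'E'
from h import *
go(640,-148.8,51.2,60.0)
E
```

```text
t: 12.45
tcp_pos: [640.1, -150.9, 81.8]
tcp_rot: [0.81, 3.034, -0.0]
wrist_force: [-0.6, 0.7, -0.3]
opening: 0.999
grasp_force: 0.0
tcp [ 640.1 -150.9   81.8] q [-0.35  0.42  1.55  0.    1.17 -1.4 ] F [-0.6  0.7 -0.3] open 86.9 t 12.45
 shift [0.0029 0.0043 0.0764]
 turn [0.    0.002 0.003] q6~ -1.4 -1.4
 turn [-3.000e-03  1.000e-03 -5.997e+00] q6~ 1.74 -4.54
```

```bash
python3 -m handwheel '[[[0.001,0.001,0.03],[0,0,0],1],[[0.002,0.003,0.05],[0,0,0],1],[[0.003,0.004,0.07],[0,0,0],1],[[0.003,0.004,0.0764],[0,0,0],1],[[0.003,0.004,0.0764],[0,0,0],0.6]]' 10
python3 -m handwheel '[[[0,0,0],[0,0,0],0.5],[[0,0,0],[0,0,0],0.43],[[0,0,0],[0,0,0],0.36],[[0,0,0],[0,0,0],0.3],[[0,0,0],[0,0,0],-1]]' 10
python3 -m handwheel '[[[0,0,0],[0,0,0],-1],[[0,0,-0.01],[0,0,0],-1],[[0,0,-0.03],[0,0,0],-1],[[0,0,-0.06],[0,0,0],-1],[[0,0,-0.1],[0,0,0],-1]]' 10
python3 -c "
from h import *
go(486.2,14.3,100,17.1)"
```

```text
t: 13.08
tcp_pos: [639.4, -148.7, 50.3]
tcp_rot: [-0.81, -3.035, -0.0]
wrist_force: [0.1, -0.2, -0.2]
opening: 0.947
grasp_force: 0.0
t: 13.7
tcp_pos: [639.7, -148.9, 50.9]
tcp_rot: [0.81, 3.035, -0.0]
wrist_force: [0.5, -0.4, 1.7]
opening: 0.688
grasp_force: 10.0
t: 14.32
tcp_pos: [639.5, -148.7, 91.6]
tcp_rot: [-0.81, -3.035, -0.0]
wrist_force: [-0.0, -0.2, -0.1]
opening: 0.688
grasp_force: 10.0
tcp [ 639.5 -148.7   91.6] q [-0.35  0.41  1.55  0.    1.19 -1.4 ] F [-0.  -0.2 -0.1] open 59.9 t 14.325
 shift [ 0.5354  0.1623 -0.0209]
 turn [-0.    -0.     1.433] q6~ -2.15 -0.65
 turn [ 0.    -0.    -4.567] q6~ 0.99 -3.79
```

```bash
python3 -m handwheel '[[[0.1,0.03,-0.02],[0,0,0.15],-1],[[0.24,0.07,-0.02],[0,0,0.3],-1],[[0.36,0.11,-0.02],[0,0,0.5],-1],[[0.47,0.14,-0.02],[0,0,0.7],-1],[[0.535,0.162,-0.02],[0,0,0.8],-1]]'
python3 -m handwheel '[[[0,0,0],[0,0,0.2],-1],[[0,0,0],[0,0,0.4],-1],[[0,0,0],[0,0,0.55],-1],[[0,0,0],[0,0,0.633],-1],[[0,0,0],[0,0,0.633],-1]]'
python3 -c "
from h import *
go(486.2,14.3,30,17.1)"
```

```text
t: 14.95
tcp_pos: [485.2, 15.4, 99.7]
tcp_rot: [1.425, 2.799, 0.001]
wrist_force: [-0.7, 0.8, -0.3]
opening: 0.687
grasp_force: 10.0
t: 15.58
tcp_pos: [486.9, 14.0, 99.8]
tcp_rot: [1.865, 2.527, 0.001]
wrist_force: [-0.5, -0.1, 0.2]
opening: 0.69
grasp_force: 10.0
tcp [486.9  14.   99.8] q [-0.13  0.02  1.99 -0.    1.13 -0.43] F [-0.5 -0.1  0.2] open 60.0 t 15.575
 shift [ 0.0013 -0.0017  0.1745]
 turn [0.003 0.001 0.001] q6~ -0.43 -0.43
 turn [-2.000e-03  5.000e-03 -5.999e+00] q6~ 2.71 -3.57
```

```bash
python3 -m handwheel '[[[0.001,-0.001,0.06],[0,0,0],-1],[[0.001,-0.001,0.12],[0,0,0],-1],[[0.001,-0.001,0.16],[0,0,0],-1],[[0.001,-0.001,0.175],[0,0,0],-1],[[0.001,-0.001,0.175],[0,0,0],-1]]'
python3 -m handwheel '[[[0,0,0.01],[0,0,0],-1],[[0,0,0.02],[0,0,0],-1],[[0,0,0.03],[0,0,0],-1],[[0,0,0.037],[0,0,0],-1],[[0,0,0.037],[0,0,0],-1]]'
python3 -c "
from h import *
go(486.2,14.3,13,17.1)"
```

```text
t: 16.2
tcp_pos: [485.9, 14.3, 28.8]
tcp_rot: [-1.866, -2.527, 0.0]
wrist_force: [0.1, 0.1, -0.8]
opening: 0.689
grasp_force: 10.0
t: 16.82
tcp_pos: [485.5, 14.4, 13.6]
tcp_rot: [-1.866, -2.527, 0.0]
wrist_force: [-0.1, 0.5, -0.6]
opening: 0.69
grasp_force: 10.0
tcp [485.5  14.4  13.6] q [-0.13  0.16  2.03 -0.    0.95 -0.43] F [-0.1  0.5 -0.6] open 60.1 t 16.825
 shift [-0.0007  0.0016  0.0014]
 turn [-0.001 -0.001  0.   ] q6~ -0.43 -0.43
 turn [ 1.e-03 -2.e-03 -6.e+00] q6~ 2.71 -3.57
```

```bash
python3 -m handwheel '[[[0,0,0.001],[0,0,0],-1],[[0,0,0.001],[0,0,0],-1],[[0,0,0.002],[0,0,0],-1],[[0,0,0.002],[0,0,0],-1],[[0,0,0.002],[0,0,0],-1]]'
```

```text
t: 17.45
tcp_pos: [485.8, 14.3, 13.1]
tcp_rot: [1.866, 2.527, 0.0]
wrist_force: [0.5, -0.8, 0.1]
opening: 0.687
grasp_force: 10.0
```

```bash
python3 -m handwheel '[[[0,0,0.0005],[0,0,0],-1],[[0,0,0.001],[0,0,0],-1],[[0,0,0.001],[0,0,0],-1],[[0,0,0.001],[0,0,0],-1],[[0,0,0.001],[0,0,0],-1]]'
```

```text
t: 18.08
tcp_pos: [485.8, 14.3, 12.8]
tcp_rot: [-1.866, -2.527, 0.0]
wrist_force: [-2.6, 0.3, 5.0]
opening: 0.69
grasp_force: 10.0
```

```bash
python3 -m handwheel '[[[0,0,0],[0,0,0],0.45],[[0,0,0],[0,0,0],0.55],[[0,0,0],[0,0,0],0.7],[[0,0,0],[0,0,0],0.9],[[0,0,0],[0,0,0],1]]'
python3 -m handwheel '[[[0,0,-0.02],[0,0,0],1],[[0,0,-0.06],[0,0,0],1],[[0,0,-0.14],[0,0,0],1],[[0,0,-0.24],[0,0,0],1],[[0,0,-0.3],[0,0,0],1]]'
python3 -m handwheel '[[[0,0,0],[0,0,0.33],1],[[0,0,0],[0,0,0.66],1],[[0,0,0],[0,0,1],1],[[0,0,0],[0,0,1],1],[[0,0,0],[0,0,1],1]]'
python3 -m handwheel '[[[0,0,0],[0,0,0.33],1],[[0,0,0],[0,0,0.66],1],[[0,0,0],[0,0,1],1],[[0,0,0],[0,0,1],1],[[0,0,0],[0,0,1],1]]'
python3 -c "
from h import *
go(600,-200,140,-112.4)"
```

```text
t: 18.7
tcp_pos: [485.8, 14.3, 12.6]
tcp_rot: [-1.866, -2.527, 0.0]
wrist_force: [1.0, 0.0, 0.0]
opening: 0.963
grasp_force: 0.0
t: 19.32
tcp_pos: [487.2, 14.2, 136.3]
tcp_rot: [1.864, 2.524, 0.003]
wrist_force: [0.2, 0.1, -0.4]
opening: 0.997
grasp_force: 0.0
t: 19.95
tcp_pos: [486.0, 14.3, 133.3]
tcp_rot: [2.453, 1.962, 0.001]
wrist_force: [0.1, -0.5, 0.1]
opening: 1.004
grasp_force: 0.0
t: 20.58
tcp_pos: [485.8, 14.3, 132.8]
tcp_rot: [-2.877, -1.262, -0.0]
wrist_force: [-0.3, -0.4, -0.4]
opening: 0.999
grasp_force: 0.0
tcp [485.8  14.3 132.8] q [-0.13 -0.03  1.97  0.    1.2   0.61] F [-0.3 -0.4 -0.4] open 86.9 t 20.575
 shift [-0.2009  0.573  -0.0181]
 turn [-0.    -0.     2.326] q6~ -0.61 1.83
 turn [ 0.    -0.    -3.674] q6~ 2.53 -1.31
```

```bash
python3 -m handwheel '[[[0,0.12,0],[0,0,0.33],1],[[0,0.24,0],[0,0,0.66],1],[[0.06,0.36,0],[0,0,1],1],[[0.06,0.4,0],[0,0,1],1],[[0.06,0.4,0],[0,0,1],1]]'
python3 - <<'E'
from h import *
f=manip.grab_frame("top");save(f,"a2.png")
dish(f,"round",651,153.4,34);cdish(f,"round",651,153.4,34)
dish(f,"square",486,12,34);cdish(f,"square",486,12,34)
dish(f,"oblong",640,-152,48)
go(640,-152,140,-112.4)
E
```

```text
t: 21.2
tcp_pos: [619.1, -77.4, 132.1]
tcp_rot: [-3.106, -0.472, 0.002]
wrist_force: [0.3, 0.9, 0.2]
opening: 1.0
grasp_force: 0.0
round dep {'x': 649.8, 'y': 151.7, 'yaw': 62.2, 'cut': 21.0, 'grow': -0.1, 'err': 0.024, 'n': 380.0}
round col {'x': 649.8, 'y': 150.0, 'yaw': 68.5, 'cut': 20.4, 'grow': 0.3, 'err': 0.044, 'n': 386.0}
square dep {'x': 357.7, 'y': -73.6, 'yaw': 77.3, 'cut': -36.4, 'grow': 233.7, 'err': 0.003, 'n': 2694.0}
square col {'x': 480.1, 'y': -4.3, 'yaw': 51.0, 'cut': 22.7, 'grow': -16.2, 'err': 0.319, 'n': 438.0}
oblong dep {'x': 703.7, 'y': -185.5, 'yaw': 176.1, 'cut': -164.4, 'grow': 69.3, 'err': 0.203, 'n': 4386.0}
tcp [618.4 -76.7 132.1] q [-0.25  0.29  1.61  0.    1.24  1.02] F [-0.4  0.2 -0.1] open 87.3 t 21.25
 shift [-0.0042  0.1957 -0.0199]
 turn [-1.000e-03  4.000e-03  1.322e+00] q6~ 0.33 1.71
 turn [-4.000e-03 -1.000e-03 -4.678e+00] q6~ 3.47 -1.43
```

View pics/a2.png

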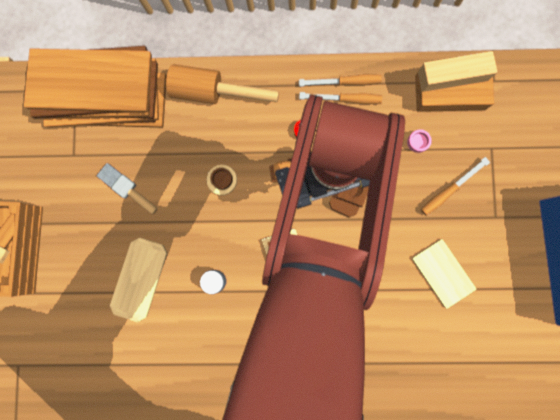

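The view shows the arm over the stack and the square board. The round dish sits on the round board at (222,180). I'll move the arm aside to look.

```bash
python3 -c "
from h import *
go(450,-240,135,-112.4)"
```

```text
tcp [618.4 -76.7 132.1] q [-0.25  0.29  1.61  0.    1.24  1.02] F [-0.4  0.2 -0.1] open 87.3 t 21.25
 shift [-0.5231  0.2648 -0.0067]
 turn [-1.000e-03  4.000e-03  1.322e+00] q6~ 0.33 1.71
 turn [-4.000e-03 -1.000e-03 -4.678e+00] q6~ 3.47 -1.43
```

```bash
python3 -m handwheel '[[[-0.11,0.05,0],[0,0,0.2],1],[[-0.24,0.11,0],[0,0,0.4],1],[[-0.37,0.18,0],[0,0,0.6],1],[[-0.48,0.24,0],[0,0,0.8],1],[[-0.523,0.265,0],[0,0,0.9],1]]'
python3 -m handwheel '[[[0,0,0],[0,0,0.2],1],[[0,0,0],[0,0,0.42],1],[[0,0,0],[0,0,0.42],1],[[0,0,0],[0,0,0.42],1],[[0,0,0],[0,0,0.42],1]]'
python3 - <<'E'
from h import *
f=manip.grab_frame("top");save(f,"a3.png")
dish(f,"round",651,153.4,34);cdish(f,"round",651,153.4,34)
dish(f,"square",486,12,34);cdish(f,"square",486,12,34)
dish(f,"oblong",640,-152,48)
go(640,-152,130,-112.4)
E
```

```text
t: 21.88
tcp_pos: [447.8, -240.0, 132.8]
tcp_rot: [3.13, -0.273, -0.001]
wrist_force: [0.9, 0.4, -0.2]
opening: 1.002
grasp_force: 0.0
t: 22.5
tcp_pos: [450.5, -239.4, 132.7]
tcp_rot: [-3.082, 0.609, -0.0]
wrist_force: [0.2, -0.5, 0.9]
opening: 0.997
grasp_force: 0.0
round dep {'x': 649.9, 'y': 151.6, 'yaw': 103.7, 'cut': 20.2, 'grow': -0.3, 'err': 0.026, 'n': 378.0}
round col {'x': 649.4, 'y': 150.2, 'yaw': 72.8, 'cut': 21.4, 'grow': -2.1, 'err': 0.035, 'n': 351.0}
square dep {'x': 485.3, 'y': 12.1, 'yaw': 107.3, 'cut': 7.9, 'grow': -0.1, 'err': 0.022, 'n': 741.0}
square col {'x': 487.2, 'y': 12.3, 'yaw': 107.2, 'cut': 21.7, 'grow': -2.0, 'err': 0.036, 'n': 696.0}
oblong dep {'x': 642.6, 'y': -154.9, 'yaw': 158.0, 'cut': 19.7, 'grow': 0.3, 'err': 0.016, 'n': 1388.0}
tcp [ 450.6 -239.5  132.7] q [-0.64  0.03  1.91 -0.    1.2   1.32] F [-0.2 -0.4  0.2] open 87.3 t 22.55
 shift [ 0.3544 -0.3827  0.0067]
 turn [ 0. -0.  0.] q6~ 1.32 1.32
 turn [ 0.  0. -6.] q6~ 4.46 -1.82
```

View pics/a3.png

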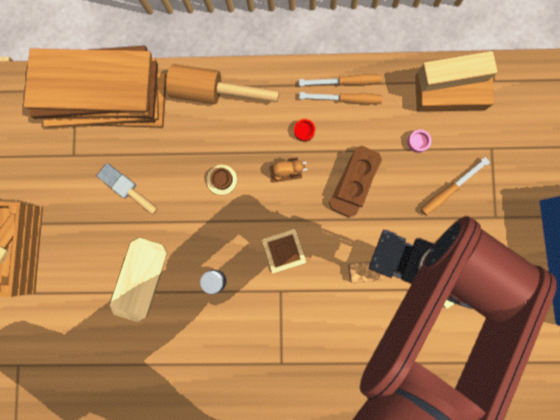

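Square (284,251) and round (222,180) are on their boards, and the oblong (355,180) tops the stack. The cork block sits under the gripper at (365,272), untouched.

```bash
python3 -m handwheel '[[[0.1,-0.1,0],[0,0,0],1],[[0.2,-0.22,0],[0,0,0],1],[[0.29,-0.32,0],[0,0,0],1],[[0.35,-0.38,0.05],[0,0,-0.01],1],[[0.36,-0.384,0.1],[0,0,-0.014],1]]'
python3 -m handwheel '[[[0,0,0.04],[0,0,0],1],[[0,0,0.08],[0,0,0],1],[[0,0,0.08],[0,0,0],1],[[0,0,0.08],[0,0,0],1],[[0,0,0.08],[0,0,0],1]]'
python3 -c "
from h import *
go(643.2,-152.9,27,-112.0)"
```

```text
t: 23.18
tcp_pos: [644.1, -151.6, 91.8]
tcp_rot: [-3.084, 0.596, -0.001]
wrist_force: [-1.0, -0.4, -0.6]
opening: 0.995
grasp_force: 0.0
t: 23.8
tcp_pos: [643.1, -153.5, 62.0]
tcp_rot: [3.083, -0.602, 0.003]
wrist_force: [0.4, 0.6, -0.2]
opening: 1.0
grasp_force: 0.0
tcp [ 643.1 -153.5   62. ] q [-0.35  0.45  1.55 -0.    1.14  1.6 ] F [ 0.4  0.6 -0.2] open 87.0 t 23.8
 shift [-0.0005 -0.0016  0.0875]
 turn [-0.    -0.004 -0.003] q6~ 1.6 1.6
 turn [-0.006  0.     5.997] q6~ -1.54 4.74
```

```bash
python3 -m handwheel '[[[0,-0.001,0.03],[0,0,0],1],[[0,-0.001,0.06],[0,0,0],1],[[0,-0.001,0.08],[0,0,0],1],[[0,-0.001,0.087],[0,0,0],1],[[0,-0.001,0.087],[0,0,0],0.6]]' 16
python3 -m handwheel '[[[0,0,0],[0,0,0],0.5],[[0,0,0],[0,0,0],0.43],[[0,0,0],[0,0,0],0.36],[[0,0,0],[0,0,0],0.3],[[0,0,0],[0,0,0],-1]]' 16
python3 -m handwheel '[[[0,0,0],[0,0,0],-1],[[0,0,-0.01],[0,0,0],-1],[[0,0,-0.04],[0,0,0],-1],[[0,0,-0.1],[0,0,0],-1],[[0,0,-0.17],[0,0,0],-1]]' 16
python3 -c "
from h import *
go(431.2,-341.6,100,-57.8)"
```

```text
t: 24.42
tcp_pos: [642.4, -152.5, 25.5]
tcp_rot: [-3.083, 0.601, 0.001]
wrist_force: [0.4, -0.1, 0.5]
opening: 0.95
grasp_force: 0.0
t: 25.05
tcp_pos: [642.7, -152.9, 26.2]
tcp_rot: [3.083, -0.601, 0.001]
wrist_force: [-0.3, -1.3, 0.9]
opening: 0.69
grasp_force: 16.0
t: 25.68
tcp_pos: [642.2, -152.3, 94.6]
tcp_rot: [-3.083, 0.601, 0.001]
wrist_force: [0.5, -0.5, -0.2]
opening: 0.69
grasp_force: 16.0
tcp [ 642.2 -152.3   94.6] q [-0.35  0.41  1.53  0.    1.19  1.6 ] F [ 0.5 -0.5 -0.2] open 60.0 t 25.675
 shift [-0.3112  0.6367 -0.0133]
 turn [-1.000e-03  2.000e-03 -1.809e+00] q6~ 2.55 0.66
 turn [2.000e-03 1.000e-03 4.191e+00] q6~ -0.59 3.8
```

```bash
python3 -m handwheel '[[[-0.04,0.08,-0.013],[0,0,-0.15],-1],[[-0.1,0.2,-0.013],[0,0,-0.4],-1],[[-0.16,0.33,-0.013],[0,0,-0.6],-1],[[-0.22,0.45,-0.013],[0,0,-0.8],-1],[[-0.27,0.55,-0.013],[0,0,-0.9],-1]]'
python3 -m handwheel '[[[0,0,0],[0,0,-0.2],-1],[[0,0,0],[0,0,-0.4],-1],[[0,0,0],[0,0,-0.6],-1],[[0,0,0],[0,0,-0.8],-1],[[0,0,0],[0,0,-0.9],-1]]'
python3 -c "
from h import *
go(430.8,-341.6,100,-57.8)"
```

```text
t: 26.3
tcp_pos: [458.5, -317.2, 100.0]
tcp_rot: [3.138, 0.138, 0.001]
wrist_force: [0.3, -1.4, -0.7]
opening: 0.69
grasp_force: 16.0
t: 26.92
tcp_pos: [460.1, -316.0, 99.9]
tcp_rot: [3.019, 0.868, 0.001]
wrist_force: [0.0, -0.4, -0.6]
opening: 0.694
grasp_force: 16.0
tcp [ 460.1 -316.    99.9] q [-0.74  0.18  1.81  0.    1.15  0.27] F [ 0.  -0.4 -0.6] open 60.4 t 26.925
 shift [-0.096   0.0155 -0.0003]
 turn [ 0.001 -0.001 -0.004] q6~ 0.27 0.27
 turn [-1.000e-03 -2.000e-03  5.996e+00] q6~ -2.87 3.41
```

```bash
python3 -m handwheel '[[[-0.04,0.006,0.0],[0,0,-0.004],-1],[[-0.08,0.013,0.05],[0,0,-0.004],-1],[[-0.096,0.0155,0.11],[0,0,-0.004],-1],[[-0.096,0.0155,0.15],[0,0,-0.004],-1],[[-0.096,0.0155,0.175],[0,0,-0.004],-1]]'
python3 -m handwheel '[[[0,0,0.01],[0,0,0],-1],[[0,0,0.02],[0,0,0],-1],[[0,0,0.027],[0,0,0],-1],[[0,0,0.034],[0,0,0],-1],[[0,0,0.034],[0,0,0],-1]]'
python3 -c "
from h import *
go(430.8,-341.6,12.5,-57.8)"
```

```text
t: 27.55
tcp_pos: [430.1, -341.5, 28.4]
tcp_rot: [-3.019, -0.866, 0.001]
wrist_force: [-0.4, 0.4, -0.2]
opening: 0.69
grasp_force: 16.0
t: 28.18
tcp_pos: [430.5, -341.4, 15.4]
tcp_rot: [-3.019, -0.867, 0.0]
wrist_force: [-0.3, -0.1, -1.1]
opening: 0.688
grasp_force: 16.0
tcp [ 430.5 -341.4   15.4] q [-0.81  0.29  1.87 -0.    0.98  0.2 ] F [-0.3 -0.1 -1.1] open 59.8 t 28.175
 shift [0.0004 0.0008 0.0071]
 turn [-0.     0.    -0.005] q6~ 0.2 0.19
 turn [0.000e+00 1.000e-03 5.995e+00] q6~ -2.94 3.34
```

```bash
python3 -m handwheel '[[[0,0,0.001],[0,0,0],-1],[[0,0,0.002],[0,0,0],-1],[[0,0,0.003],[0,0,0],-1],[[0,0,0.004],[0,0,0],-1],[[0,0,0.005],[0,0,0],-1]]'
```

```text
t: 28.8
tcp_pos: [430.5, -341.5, 13.4]
tcp_rot: [3.019, 0.867, -0.0]
wrist_force: [-0.4, 0.2, -1.1]
opening: 0.688
grasp_force: 16.0
```

```bash
python3 -m handwheel '[[[0,0,0.0005],[0,0,0],-1],[[0,0,0.001],[0,0,0],-1],[[0,0,0.0015],[0,0,0],-1],[[0,0,0.0015],[0,0,0],-1],[[0,0,0.0015],[0,0,0],-1]]'
```

```text
t: 29.42
tcp_pos: [430.5, -341.5, 12.9]
tcp_rot: [3.019, 0.867, -0.0]
wrist_force: [-0.3, -0.6, -1.3]
opening: 0.686
grasp_force: 16.0
```

```bash
python3 -c "
from h import *
go(430.8,-341.6,12.5,-57.8)"
```

```text
tcp [ 430.5 -341.5   12.9] q [-0.81  0.29  1.87 -0.    0.98  0.2 ] F [-0.3 -0.6 -1.3] open 59.7 t 29.425
 shift [0.0005 0.0005 0.0009]
 turn [ 0.     0.    -0.005] q6~ 0.2 0.19
 turn [ 0.    -0.     5.995] q6~ -2.94 3.34
```

```bash
python3 -m handwheel '[[[0,0,0.0005],[0,0,0],-1],[[0,0,0.001],[0,0,0],-1],[[0,0,0.0015],[0,0,0],-1],[[0,0,0.0015],[0,0,0],-1],[[0,0,0.0015],[0,0,0],-1]]'
```

```text
t: 30.05
tcp_pos: [430.5, -341.5, 12.3]
tcp_rot: [3.019, 0.867, -0.0]
wrist_force: [-0.1, -0.1, -0.9]
opening: 0.683
grasp_force: 16.0
```

```bash
python3 -m handwheel '[[[0,0,0.0005],[0,0,0],-1],[[0,0,0.001],[0,0,0],-1],[[0,0,0.001],[0,0,0],-1],[[0,0,0.001],[0,0,0],-1],[[0,0,0.001],[0,0,0],-1]]'
```

```text
t: 30.68
tcp_pos: [430.6, -341.6, 12.2]
tcp_rot: [3.019, 0.867, 0.0]
wrist_force: [-1.5, 1.7, 5.2]
opening: 0.69
grasp_force: 16.0
```

```bash
python3 -m handwheel '[[[0,0,0],[0,0,0],0.45],[[0,0,0],[0,0,0],0.55],[[0,0,0],[0,0,0],0.7],[[0,0,0],[0,0,0],0.9],[[0,0,0],[0,0,0],1]]'
python3 -m handwheel '[[[0,0,-0.02],[0,0,0],1],[[0,0,-0.06],[0,0,0],1],[[0,0,-0.12],[0,0,0.2],1],[[0,0,-0.18],[0,0,0.4],1],[[0,0,-0.2],[0,0,0.6],1]]'
python3 -m handwheel '[[[0,0,0],[0,0,0.33],1],[[0,0,0],[0,0,0.66],1],[[0,0,0],[0,0,1],1],[[0,0,0],[0,0,1],1],[[0,0,0],[0,0,1],1]]'
python3 - <<'E'
from h import *
f=manip.grab_frame("top")
dish(f,"long",640,-152,24)
go(530,-260,95,-116.4)
E
```

```text
t: 31.3
tcp_pos: [430.5, -341.5, 11.8]
tcp_rot: [-3.019, -0.867, 0.0]
wrist_force: [-0.4, 1.1, -0.6]
opening: 0.964
grasp_force: 0.0
t: 31.92
tcp_pos: [431.8, -342.8, 95.4]
tcp_rot: [3.115, 0.379, 0.004]
wrist_force: [-0.5, -0.7, -0.3]
opening: 1.0
grasp_force: 0.0
t: 32.55
tcp_pos: [430.7, -341.7, 92.6]
tcp_rot: [3.111, -0.43, 0.001]
wrist_force: [-0.4, -0.2, 1.4]
opening: 0.996
grasp_force: 0.0
long dep {'x': 640.5, 'y': -151.7, 'yaw': 153.4, 'cut': 11.1, 'grow': 0.1, 'err': 0.013, 'n': 2023.0}
tcp [ 430.6 -341.6   92.4] q [-0.81  0.17  1.84 -0.    1.13  1.03] F [-1.2 -0.9 -0.2] open 86.8 t 32.6
 shift [ 0.1835 -0.264  -0.0066]
 turn [ 0.001 -0.001  0.354] q6~ 0.85 1.22
 turn [ 2.000e-03  1.000e-03 -5.646e+00] q6~ 3.99 -1.92
```

```bash
python3 -m handwheel '[[[0.07,-0.1,0],[0,0,0.2],1],[[0.15,-0.21,0],[0,0,0.36],1],[[0.22,-0.32,0],[0,0,0.36],1],[[0.3,-0.43,0],[0,0,0.36],1],[[0.34,-0.5,0],[0,0,0.36],1]]'
python3 -c "
from h import *
go(641.1,-149.7,40,-116.6)"
```

```text
t: 33.22
tcp_pos: [618.1, -184.7, 92.1]
tcp_rot: [-3.058, 0.721, -0.001]
wrist_force: [-0.2, 0.6, -0.5]
opening: 0.998
grasp_force: 0.0
tcp [ 618.1 -184.7   92.1] q [-0.41  0.38  1.58  0.    1.18  1.62] F [-0.2  0.6 -0.5] open 86.8 t 33.225
 shift [ 0.0122 -0.104   0.1302]
 turn [-0.001 -0.001  0.002] q6~ 1.62 1.62
 turn [ 2.000e-03 -1.000e-03 -5.998e+00] q6~ 4.76 -1.52
```

```bash
python3 -m handwheel '[[[0.006,-0.06,0],[0,0,0],1],[[0.012,-0.104,0.0],[0,0,0],1],[[0.012,-0.104,0.06],[0,0,0],1],[[0.012,-0.104,0.12],[0,0,0],1],[[0.012,-0.104,0.13],[0,0,0],1]]'
python3 -m handwheel '[[[0,0,0],[0,0,0],1],[[0,0,0],[0,0,0],1],[[0,0,0.01],[0,0,0],1],[[0,0,0.02],[0,0,0],1],[[0,0,0.02],[0,0,0],1]]'
python3 -c "
from h import *
go(641.1,-149.7,3.5,-116.6)"
```

```text
t: 33.85
tcp_pos: [637.1, -151.3, 37.7]
tcp_rot: [-3.056, 0.727, 0.007]
wrist_force: [-0.6, -0.4, 0.7]
opening: 1.003
grasp_force: 0.0
t: 34.48
tcp_pos: [638.8, -151.4, 31.3]
tcp_rot: [-3.056, 0.727, 0.002]
wrist_force: [-0.4, 0.5, 0.3]
opening: 1.001
grasp_force: 0.0
tcp [ 638.8 -151.4   31.3] q [-0.35  0.48  1.57 -0.    1.09  1.68] F [-0.4  0.5  0.3] open 87.1 t 34.475
 shift [ 0.0032 -0.0064  0.0695]
 turn [ 0.     0.002 -0.005] q6~ 1.69 1.68
 turn [ 3.000e-03 -0.000e+00  5.995e+00] q6~ -1.45 4.82
```

```bash
python3 -m handwheel '[[[0.003,-0.006,0.0],[0,0,0],1],[[0.003,-0.006,0.03],[0,0,0],1],[[0.003,-0.006,0.05],[0,0,0],1],[[0.003,-0.006,0.066],[0,0,0],1],[[0.003,-0.006,0.066],[0,0,0],1]]' 20
python3 -m handwheel '[[[0,0,0],[0,0,0],0.8],[[0,0,0],[0,0,0],0.7],[[0,0,0],[0,0,0],0.6],[[0,0,0],[0,0,0],0.5],[[0,0,0],[0,0,0],-1]]' 20
python3 -m handwheel '[[[0,0,0],[0,0,0],-1],[[0,0,0],[0,0,0],-1],[[0,0,-0.01],[0,0,0],-1],[[0,0,-0.03],[0,0,0],-1],[[0,0,-0.03],[0,0,0],-1]]' 20
python3 -c "
from h import *
go(425.5,344.9,100,-107.6)"
```

```text
t: 35.1
tcp_pos: [640.6, -149.7, 4.3]
tcp_rot: [-3.056, 0.727, 0.003]
wrist_force: [-0.0, -0.5, -0.7]
opening: 1.001
grasp_force: 0.0
t: 35.72
tcp_pos: [641.4, -150.2, 5.7]
tcp_rot: [3.056, -0.727, 0.0]
wrist_force: [-0.9, -0.0, 0.5]
opening: 0.757
grasp_force: 20.0
t: 36.35
tcp_pos: [642.2, -150.1, 18.5]
tcp_rot: [3.056, -0.727, 0.003]
wrist_force: [0.2, 0.3, -1.5]
opening: 0.757
grasp_force: 20.0
tcp [ 642.2 -150.1   18.5] q [-0.35  0.51  1.57  0.    1.07  1.69] F [ 0.2  0.3 -1.5] open 65.9 t 36.35
 shift [-1.0403 -0.8614 -0.2052]
 turn [-0.    -0.003 -0.305] q6~ 1.85 1.53
 turn [-5.000e-03  1.000e-03  5.695e+00] q6~ -1.29 4.67
```

```bash
python3 -m handwheel '[[[0,0,-0.06],[0,0,0],-1],[[0,0,-0.14],[0,0,0],-1],[[0,0,-0.22],[0,0,0],-1],[[-0.02,-0.017,-0.24],[0,0,0],-1],[[-0.09,-0.075,-0.24],[0,0,0],-1]]'
python3 -m handwheel '[[[-0.11,-0.09,0],[0,0,0],-1],[[-0.22,-0.18,0],[0,0,0],-1],[[-0.33,-0.27,0],[0,0,0],-1],[[-0.44,-0.36,0],[0,0,0],-1],[[-0.55,-0.45,0],[0,0,-0.1],-1]]'
python3 -c "
from h import *
go(425.6,344.6,100,-107.6)"
```

```text
t: 36.98
tcp_pos: [623.1, -107.5, 113.9]
tcp_rot: [3.055, -0.73, 0.003]
wrist_force: [-0.9, -0.0, -1.5]
opening: 0.754
grasp_force: 20.0
t: 37.6
tcp_pos: [505.0, 154.6, 112.2]
tcp_rot: [3.074, -0.644, -0.003]
wrist_force: [0.0, 1.5, -1.1]
opening: 0.753
grasp_force: 20.0
tcp [505.  154.6 112.2] q [0.15 0.1  1.88 0.   1.16 2.13] F [ 0.   1.5 -1.1] open 65.5 t 37.6
 shift [-0.3724 -0.3553  0.0308]
 turn [ 0.001  0.003 -0.203] q6~ 2.24 2.03
 turn [ 5.000e-03 -2.000e-03  5.797e+00] q6~ -0.9 5.17
```

```bash
python3 -m handwheel '[[[-0.1,-0.09,0],[0,0,-0.05],-1],[[-0.2,-0.19,0],[0,0,-0.1],-1],[[-0.29,-0.28,0],[0,0,-0.15],-1],[[-0.35,-0.335,0],[0,0,-0.2],-1],[[-0.372,-0.355,0.03],[0,0,-0.203],-1]]'
python3 -m handwheel '[[[0,0,0.04],[0,0,0],-1],[[0,0,0.08],[0,0,0],-1],[[0,0,0.12],[0,0,0],-1],[[0,0,0.16],[0,0,0],-1],[[0,0,0.16],[0,0,0],-1]]'
python3 -c "
from h import *
go(425.6,344.6,18,-107.6)"
```

```text
t: 38.22
tcp_pos: [426.8, 344.5, 100.9]
tcp_rot: [-3.105, 0.478, -0.0]
wrist_force: [-0.0, -0.6, -2.4]
opening: 0.757
grasp_force: 20.0
t: 38.85
tcp_pos: [427.2, 341.5, 35.4]
tcp_rot: [3.102, -0.483, -0.004]
wrist_force: [0.2, -1.0, -1.2]
opening: 0.759
grasp_force: 20.0
tcp [427.2 341.5  35.4] q [ 0.53  0.25  1.87 -0.    1.02  2.41] F [ 0.2 -1.  -1.2] open 66.0 t 38.85
 shift [-0.0061 -0.0063  0.0436]
 turn [ 0.005  0.005 -0.003] q6~ 2.41 2.41
 turn [ 0.007 -0.008  5.997] q6~ -0.73 5.55
```

```bash
python3 -m handwheel '[[[-0.003,-0.003,0.01],[0,0,0],-1],[[-0.004,-0.004,0.02],[0,0,0],-1],[[-0.004,-0.004,0.03],[0,0,0],-1],[[-0.004,-0.004,0.04],[0,0,0],-1],[[-0.004,-0.004,0.04],[0,0,0],-1]]'
python3 -c "
from h import *
go(425.6,344.6,15,-107.6)"
```

```text
t: 39.48
tcp_pos: [426.9, 344.5, 21.0]
tcp_rot: [3.104, -0.482, -0.001]
wrist_force: [-0.3, -0.9, -1.5]
opening: 0.756
grasp_force: 20.0
tcp [426.9 344.5  21. ] q [0.54 0.28 1.87 0.   0.99 2.41] F [-0.3 -0.9 -1.5] open 65.7 t 39.475
 shift [-0.0032  0.0008  0.0151]
 turn [ 0.001  0.001 -0.002] q6~ 2.42 2.41
 turn [ 2.000e-03 -2.000e-03  5.998e+00] q6~ -0.73 5.55
```

```bash
python3 -m handwheel '[[[-0.001,0.001,0.003],[0,0,0],-1],[[-0.002,0.001,0.006],[0,0,0],-1],[[-0.003,0.001,0.009],[0,0,0],-1],[[-0.003,0.001,0.011],[0,0,0],-1],[[-0.003,0.001,0.011],[0,0,0],-1]]'
```

```text
t: 40.1
tcp_pos: [425.9, 344.6, 17.0]
tcp_rot: [3.104, -0.482, -0.0]
wrist_force: [0.4, 0.7, -1.2]
opening: 0.755
grasp_force: 20.0
```

```bash
python3 -m handwheel '[[[0,0,0.0005],[0,0,0],-1],[[0,0,0.001],[0,0,0],-1],[[0,0,0.0015],[0,0,0],-1],[[0,0,0.002],[0,0,0],-1],[[0,0,0.002],[0,0,0],-1]]'
python3 -c "
from h import *
go(425.6,344.6,15,-107.6)"
```

```text
t: 40.72
tcp_pos: [426.0, 344.7, 16.3]
tcp_rot: [3.104, -0.482, 0.0]
wrist_force: [0.3, -0.5, -1.0]
opening: 0.758
grasp_force: 20.0
tcp [426.  344.7  16.3] q [ 0.54  0.28  1.87 -0.    0.98  2.42] F [ 0.3 -0.5 -1. ] open 66.0 t 40.725
 shift [-0.0009  0.0004  0.0031]
 turn [ 0.    -0.    -0.002] q6~ 2.42 2.41
 turn [-0.    -0.     5.998] q6~ -0.73 5.56
```

```bash
python3 -m handwheel '[[[0,0,0.0005],[0,0,0],-1],[[0,0,0.001],[0,0,0],-1],[[0,0,0.0015],[0,0,0],-1],[[0,0,0.002],[0,0,0],-1],[[0,0,0.002],[0,0,0],-1]]'
```

```text
t: 41.35
tcp_pos: [426.0, 344.7, 15.7]
tcp_rot: [3.104, -0.482, -0.0]
wrist_force: [-0.7, -0.7, 1.8]
opening: 0.754
grasp_force: 20.0
```

```bash
python3 -m handwheel '[[[0,0,0.0005],[0,0,0],-1],[[0,0,0.001],[0,0,0],-1],[[0,0,0.0015],[0,0,0],-1],[[0,0,0.0015],[0,0,0],-1],[[0,0,0.0015],[0,0,0],-1]]'
```

```text
t: 41.98
tcp_pos: [426.0, 344.7, 15.7]
tcp_rot: [3.104, -0.482, -0.0]
wrist_force: [-4.1, -1.7, 8.7]
opening: 0.755
grasp_force: 20.0
```

```bash
python3 -m handwheel '[[[0,0,0],[0,0,0],0.6],[[0,0,0],[0,0,0],0.65],[[0,0,0],[0,0,0],0.7],[[0,0,0],[0,0,0],0.9],[[0,0,0],[0,0,0],1]]'
python3 -m handwheel '[[[0,0,-0.02],[0,0,0],1],[[0,0,-0.06],[0,0,0],1],[[0,0,-0.14],[0,0,0],1],[[0,0,-0.24],[0,0,0],1],[[0,0,-0.3],[0,0,0],1]]'
python3 -m handwheel '[[[0.05,0.14,0],[0,0,0],1],[[0.1,0.28,0],[0,0,0],1],[[0.15,0.42,0],[0,0,0],1],[[0.2,0.56,0],[0,0,0],1],[[0.25,0.7,0],[0,0,0],1]]'
python3 -m handwheel '[[[0.05,0.14,0],[0,0,0],1],[[0.1,0.28,0],[0,0,0],1],[[0.15,0.4,0],[0,0,0],1],[[0.17,0.45,0],[0,0,0],1],[[0.17,0.45,0],[0,0,0],1]]'
python3 - <<'E'
from h import *
f=manip.grab_frame("top");save(f,"a4.png")
for n,(x,y) in dict(round=(651,153),square=(486,12),oblong=(431,-344),long=(425,343)).items(): dish(f,n,x,y,34)
go(649.9,151.6,80,-119.9)
E
```

```text
t: 42.6
tcp_pos: [425.9, 344.7, 14.8]
tcp_rot: [3.104, -0.482, -0.0]
wrist_force: [-0.1, 0.8, 0.1]
opening: 0.967
grasp_force: 0.0
t: 43.22
tcp_pos: [427.2, 345.4, 138.7]
tcp_rot: [-3.102, 0.482, -0.005]
wrist_force: [-0.9, 0.4, 0.0]
opening: 1.0
grasp_force: 0.0
t: 43.85
tcp_pos: [436.8, 45.7, 136.5]
tcp_rot: [-3.104, 0.481, -0.005]
wrist_force: [1.3, -0.4, 0.2]
opening: 0.998
grasp_force: 0.0
t: 44.48
tcp_pos: [446.9, -146.3, 136.2]
tcp_rot: [3.103, -0.487, 0.003]
wrist_force: [0.2, -0.2, 0.5]
opening: 1.003
grasp_force: 0.0
round dep {'x': 650.0, 'y': 151.7, 'yaw': 47.7, 'cut': 20.6, 'grow': -0.3, 'err': 0.025, 'n': 377.0}
square dep {'x': 485.3, 'y': 12.1, 'yaw': 17.2, 'cut': 27.7, 'grow': -0.1, 'err': 0.022, 'n': 741.0}
oblong dep {'x': 471.0, 'y': -340.0, 'yaw': 60.3, 'cut': 2.8, 'grow': -50.4, 'err': 0.526, 'n': 150.0}
long dep {'x': 426.4, 'y': 342.6, 'yaw': 162.2, 'cut': 11.6, 'grow': 1.0, 'err': 0.015, 'n': 2158.0}
tcp [ 446.7 -145.1  135.8] q [-0.48 -0.08  2.01  0.    1.21  1.4 ] F [-0.2  0.3  0.4] open 87.0 t 44.525
 shift [ 0.2574 -0.8613  0.1399]
 turn [-0.    -0.002  0.405] q6~ 1.19 1.61
 turn [ 3.000e-03 -1.000e-03 -5.595e+00] q6~ 4.33 -1.53
```

View pics/a4.png

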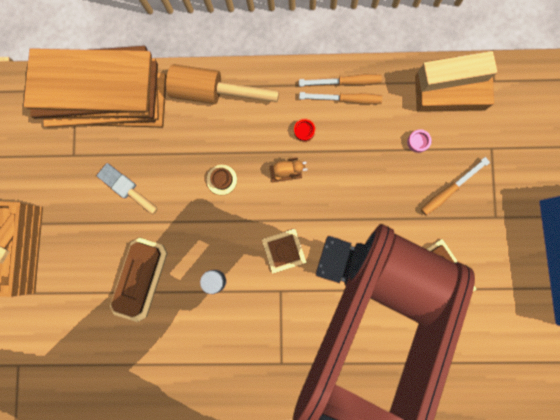

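All four dishes are on their boards: round (222,180), square (284,251), long (138,280), and oblong partly hidden at (440,260). The round one is about 2 mm off in y. I'll centre it by closing the jaws along y.

```bash
python3 -m handwheel '[[[0.03,-0.12,0],[0,0,-0.2],1],[[0.06,-0.25,0],[0,0,-0.4],1],[[0.1,-0.38,0],[0,0,-0.587],1],[[0.14,-0.5,0],[0,0,-0.587],1],[[0.18,-0.62,0],[0,0,-0.587],1]]'
python3 -c "
from h import *
go(650.9,155.4,80,-90)"
```

```text
t: 45.15
tcp_pos: [590.7, 73.2, 135.6]
tcp_rot: [-3.141, -0.002, -0.001]
wrist_force: [-0.2, -0.3, -0.4]
opening: 1.004
grasp_force: 0.0
tcp [590.7  73.2 135.6] q [-0.01  0.23  1.69  0.    1.23  1.56] F [-0.2 -0.3 -0.4] open 87.4 t 45.15
 shift [ 0.1508 -0.2054  0.1391]
 turn [-0.    -0.001  0.003] q6~ 1.56 1.56
 turn [ 1.000e-03 -1.000e-03 -5.997e+00] q6~ 4.7 -1.58
```

```bash
python3 -m handwheel '[[[0.06,-0.09,0],[0,0,0],1],[[0.12,-0.17,0],[0,0,0],1],[[0.15,-0.205,0],[0,0,0],1],[[0.15,-0.205,0.08],[0,0,0],1],[[0.15,-0.205,0.139],[0,0,0],1]]'
python3 -m handwheel '[[[0,0,0.04],[0,0,0],1],[[0,0,0.08],[0,0,0],1],[[0,0,0.12],[0,0,0],1],[[0,0,0.12],[0,0,0],1],[[0,0,0.12],[0,0,0],1]]'
python3 -c "
from h import *
go(650.9,155.4,14.5,-90)"
```

```text
t: 45.78
tcp_pos: [649.4, 154.1, 78.7]
tcp_rot: [-3.141, -0.003, 0.001]
wrist_force: [0.1, 0.6, 0.4]
opening: 1.002
grasp_force: 0.0
t: 46.4
tcp_pos: [650.9, 151.8, 31.8]
tcp_rot: [-3.141, 0.002, -0.001]
wrist_force: [-0.2, 0.4, 0.7]
opening: 0.998
grasp_force: 0.0
tcp [650.9 151.8  31.8] q [0.11 0.51 1.54 0.   1.1  1.68] F [-0.2  0.4  0.7] open 86.9 t 46.4
 shift [-0.0001 -0.0091  0.0433]
 turn [-0.    -0.002 -0.002] q6~ 1.68 1.68
 turn [-3.000e-03  0.000e+00  5.998e+00] q6~ -1.46 4.82
```

```bash
python3 -m handwheel '[[[0,-0.003,0.02],[0,0,0],1],[[0,-0.006,0.034],[0,0,0],1],[[0,-0.006,0.04],[0,0,0],1],[[0,-0.006,0.04],[0,0,0],1],[[0,-0.006,0.04],[0,0,0],1]]'
python3 -m handwheel '[[[0,0,0],[0,0,0],1],[[0,0,0],[0,0,0],1],[[0,0,0],[0,0,0],1],[[0,0,0],[0,0,0],1],[[0,0,0],[0,0,0],1]]'
python3 -c "
from h import *
go(650.9,155.4,14.5,-90)"
```

```text
t: 47.02
tcp_pos: [650.6, 154.2, 15.4]
tcp_rot: [-3.142, 0.001, -0.0]
wrist_force: [-0.4, 0.4, 0.8]
opening: 0.999
grasp_force: 0.0
t: 47.65
tcp_pos: [650.4, 154.2, 15.3]
tcp_rot: [3.142, -0.001, 0.0]
wrist_force: [-0.1, 0.9, 0.3]
opening: 0.997
grasp_force: 0.0
tcp [650.4 154.2  15.3] q [ 0.11  0.53  1.54 -0.    1.07  1.69] F [-0.1  0.9  0.3] open 86.7 t 47.65
 shift [ 0.0012 -0.003   0.0019]
 turn [ 0.    -0.    -0.002] q6~ 1.69 1.69
 turn [-0.    -0.     5.998] q6~ -1.45 4.83
```

```bash
python3 -m handwheel '[[[0.001,-0.003,0.001],[0,0,0],0.5],[[0.001,-0.003,0.001],[0,0,0],0.4],[[0.001,-0.003,0.001],[0,0,0],0.3],[[0.001,-0.003,0.001],[0,0,0],0.25],[[0.001,-0.003,0.001],[0,0,0],0.2]]' 5
python3 -m handwheel '[[[0,0,0],[0,0,0],0.18],[[0,0,0],[0,0,0],0.16],[[0,0,0],[0,0,0],0.14],[[0,0,0],[0,0,0],0.1],[[0,0,0],[0,0,0],0.1]]' 5
python3 -m handwheel '[[[0,0,0],[0,0,0],0.2],[[0,0,0],[0,0,0],0.3],[[0,0,0],[0,0,0],0.5],[[0,0,0],[0,0,0],0.8],[[0,0,0],[0,0,0],1]]' 5
python3 -m handwheel '[[[0,0,-0.02],[0,0,0],1],[[0,0,-0.06],[0,0,0],1],[[0,0,-0.14],[0,0,0],1],[[0,0,-0.24],[0,0,0],1],[[0,0,-0.35],[0,0,0],1]]'
python3 -m handwheel '[[[0,0.13,0],[0,0,0],1],[[0,0.27,0],[0,0,0],1],[[0,0.42,0],[0,0,0],1],[[0,0.56,0],[0,0,0],1],[[0,0.65,0],[0,0,0],1]]'
python3 -m handwheel '[[[0,0,0],[0,0,0],1],[[0,0,0],[0,0,0],1],[[0,0,0],[0,0,0],1],[[0,0,0],[0,0,0],1],[[0,0,0],[0,0,0],1]]'
python3 - <<'E'
from h import *
f=manip.grab_frame("top");save(f,"a5.png")
for n,(x,y) in dict(round=(651,153),square=(486,12),oblong=(431,-344),long=(425,343)).items(): dish(f,n,x,y,34)
W=pts(f)
for k in("elephant","tin"):
  for r in manip.regions_of(f,k)[:1]: print(k,r["rect"],np.nanmedian(W[r["region"]],0).round())
E
```

```text
t: 48.28
tcp_pos: [650.8, 155.4, 14.9]
tcp_rot: [3.142, -0.001, -0.0]
wrist_force: [-0.6, -0.8, -0.3]
opening: 0.622
grasp_force: 0.1
t: 48.9
tcp_pos: [650.8, 155.4, 14.9]
tcp_rot: [-3.142, 0.001, -0.0]
wrist_force: [-0.1, -0.2, -0.3]
opening: 0.582
grasp_force: 5.0
t: 49.52
tcp_pos: [650.8, 155.4, 14.9]
tcp_rot: [3.142, -0.001, 0.0]
wrist_force: [0.1, 1.0, 0.1]
opening: 0.892
grasp_force: 0.0
t: 50.15
tcp_pos: [650.8, 155.4, 157.2]
tcp_rot: [-3.142, 0.001, -0.001]
wrist_force: [1.3, -1.2, 0.9]
opening: 1.0
grasp_force: 0.0
t: 50.78
tcp_pos: [650.8, -107.6, 156.7]
tcp_rot: [3.141, -0.004, 0.003]
wrist_force: [1.3, 0.7, 0.4]
opening: 1.004
grasp_force: 0.0
t: 51.4
tcp_pos: [650.7, -103.7, 154.9]
tcp_rot: [-3.142, -0.001, 0.0]
wrist_force: [-0.3, -0.2, 0.2]
opening: 0.998
grasp_force: 0.0
round dep {'x': 649.9, 'y': 154.2, 'yaw': 71.7, 'cut': 20.5, 'grow': -0.3, 'err': 0.024, 'n': 378.0}
square dep {'x': 483.4, 'y': -48.1, 'yaw': 119.6, 'cut': 14.2, 'grow': 108.1, 'err': 0.014, 'n': 2711.0}
oblong dep {'x': 431.7, 'y': -339.3, 'yaw': 32.0, 'cut': 23.8, 'grow': 0.9, 'err': 0.016, 'n': 1485.0}
long dep {'x': 426.3, 'y': 342.5, 'yaw': 162.1, 'cut': 11.9, 'grow': 1.2, 'err': 0.014, 'n': 2160.0}
elephant [267.6, 159.0, 26.4, 23.0] [661.  13.  50.]
tin [199.6, 268.5, 26.1, 27.4] [420. 165.  53.]
```

View pics/a5.png

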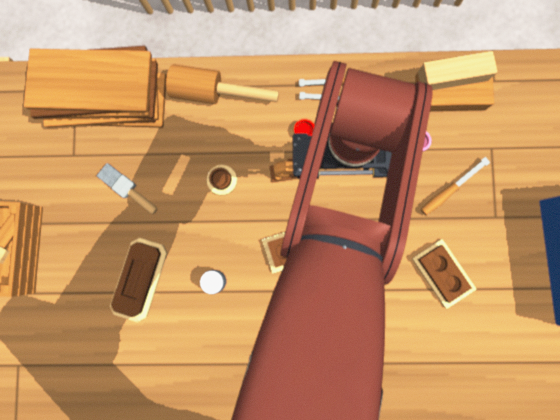

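The oblong (444,272) sits about 4 mm off its board centre, so I'll regrip it, lift slightly and shift it. The other dishes are fine, and the arm hides the elephant and the square dish in this view.

```bash
python3 -c "
from h import *
go(431,-341.3,100,-57.9)"
```

```text
tcp [ 650.6 -104.3  154.8] q [-0.28  0.35  1.5  -0.    1.29  1.29] F [ 0.7  0.2 -0. ] open 87.5 t 51.55
 shift [-0.5489  0.5928  0.1371]
 turn [-0.     0.    -1.071] q6~ 1.85 0.73
 turn [0.    0.    4.929] q6~ -1.29 3.87
```

```bash
python3 -m handwheel '[[[-0.1,0.11,0],[0,0,-0.2],1],[[-0.2,0.22,0],[0,0,-0.4],1],[[-0.3,0.32,0],[0,0,-0.6],1],[[-0.4,0.43,0],[0,0,-0.8],1],[[-0.5,0.54,0],[0,0,-1],1]]'
python3 -c "
from h import *
go(431,-341.3,60,-57.9)"
```

```text
t: 52.18
tcp_pos: [449.2, -321.7, 155.1]
tcp_rot: [3.033, 0.817, 0.001]
wrist_force: [0.7, -0.3, 0.1]
opening: 0.999
grasp_force: 0.0
tcp [ 449.2 -321.7  155.1] q [-0.76  0.11  1.79 -0.    1.25  0.28] F [ 0.7 -0.3  0.1] open 86.9 t 52.175
 shift [-0.064   0.0194  0.2379]
 turn [ 0.001 -0.    -0.064] q6~ 0.31 0.25
 turn [-1.000e-03 -2.000e-03  5.936e+00] q6~ -2.83 3.39
```

```bash
python3 -m handwheel '[[[-0.04,0.012,0],[0,0,-0.064],1],[[-0.066,0.021,0],[0,0,-0.064],1],[[-0.066,0.021,0.08],[0,0,-0.064],1],[[-0.066,0.021,0.16],[0,0,-0.064],1],[[-0.066,0.021,0.238],[0,0,-0.064],1]]'
python3 -m handwheel '[[[0,0,0],[0,0,0],1],[[0,0,0.02],[0,0,0],1],[[0,0,0.05],[0,0,0],1],[[0,0,0.07],[0,0,0],1],[[0,0,0.07],[0,0,0],1]]'
python3 -c "
from h import *
go(430.6,-341.4,13,-57.9)"
```

```text
t: 52.8
tcp_pos: [432.4, -340.4, 58.8]
tcp_rot: [3.02, 0.863, 0.001]
wrist_force: [0.7, 0.7, -0.4]
opening: 1.002
grasp_force: 0.0
t: 53.42
tcp_pos: [431.3, -340.5, 30.9]
tcp_rot: [-3.02, -0.862, 0.001]
wrist_force: [0.5, -0.1, -0.9]
opening: 1.001
grasp_force: 0.0
tcp [ 431.3 -340.5   30.9] q [-0.81  0.26  1.86 -0.    1.01  0.2 ] F [ 0.5 -0.1 -0.9] open 87.1 t 53.425
 shift [-0.0028  0.0011  0.0448]
 turn [-0.003  0.001 -0.008] q6~ 0.21 0.2
 turn [1.000e-03 4.000e-03 5.992e+00] q6~ -2.93 3.34
```

```bash
python3 -m handwheel '[[[-0.002,0.001,0.015],[0,0,0],1],[[-0.003,0.001,0.03],[0,0,0],1],[[-0.003,0.001,0.042],[0,0,0],1],[[-0.003,0.001,0.045],[0,0,0],1],[[-0.003,0.001,0.045],[0,0,0],0.6]]' 16
python3 -m handwheel '[[[0,0,0],[0,0,0],0.5],[[0,0,0],[0,0,0],0.43],[[0,0,0],[0,0,0],0.36],[[0,0,0],[0,0,0],0.3],[[0,0,0],[0,0,0],-1]]' 16
python3 -m handwheel '[[[0,0,0],[0,0,0],-1],[[0,0,-0.003],[0,0,0],-1],[[0,0,-0.01],[0,0,0],-1],[[0,0,-0.012],[0,0,0],-1],[[0,0,-0.012],[0,0,0],-1]]' 16
python3 -c "
from h import *
go(429.5,-345.7,18,-57.8)"
```

```text
t: 54.05
tcp_pos: [430.9, -341.8, 13.6]
tcp_rot: [-3.021, -0.863, 0.0]
wrist_force: [-0.7, -0.3, 1.1]
opening: 0.95
grasp_force: 0.0
t: 54.68
tcp_pos: [431.0, -341.9, 13.8]
tcp_rot: [3.021, 0.863, 0.0]
wrist_force: [-0.5, 0.2, 1.5]
opening: 0.69
grasp_force: 16.0
t: 55.3
tcp_pos: [431.0, -341.9, 18.6]
tcp_rot: [3.021, 0.863, 0.0]
wrist_force: [-0.2, 0.3, -1.2]
opening: 0.689
grasp_force: 16.0
tcp [ 431.  -341.9   18.6] q [-0.81  0.29  1.87  0.    0.99  0.2 ] F [-0.2  0.3 -1.2] open 60.0 t 55.3
 shift [-0.0082  0.006   0.0014]
 turn [ 0.    -0.    -0.011] q6~ 0.21 0.19
 turn [-0.000e+00 -1.000e-03  5.989e+00] q6~ -2.94 3.34
```

```bash
python3 -m handwheel '[[[-0.004,0.003,0],[0,0,-0.005],-1],[[-0.008,0.006,0],[0,0,-0.011],-1],[[-0.008,0.006,0.003],[0,0,-0.011],-1],[[-0.008,0.006,0.006],[0,0,-0.011],-1],[[-0.008,0.006,0.008],[0,0,-0.011],-1]]'
python3 -m handwheel '[[[0,0,0.001],[0,0,0],-1],[[0,0,0.002],[0,0,0],-1],[[0,0,0.003],[0,0,0],-1],[[0,0,0.0035],[0,0,0],-1],[[0,0,0.0035],[0,0,0],-1]]'
```

```text
t: 55.92
tcp_pos: [429.4, -345.5, 15.1]
tcp_rot: [-3.018, -0.871, 0.0]
wrist_force: [-0.2, -0.2, -0.8]
opening: 0.688
grasp_force: 16.0
t: 56.55
tcp_pos: [429.5, -345.6, 13.8]
tcp_rot: [-3.018, -0.871, 0.0]
wrist_force: [-0.2, -0.8, -0.5]
opening: 0.688
grasp_force: 16.0
```

```bash
python3 -m handwheel '[[[0,0,0.0005],[0,0,0],-1],[[0,0,0.0005],[0,0,0],-1],[[0,0,0.0005],[0,0,0],-1],[[0,0,0.0005],[0,0,0],-1],[[0,0,0.0005],[0,0,0],-1]]'
```

```text
t: 57.18
tcp_pos: [429.5, -345.6, 13.8]
tcp_rot: [3.018, 0.871, 0.0]
wrist_force: [0.1, 1.0, 1.0]
opening: 0.69
grasp_force: 16.0
```

```bash
python3 -m handwheel '[[[0,0,0.0005],[0,0,0],-1],[[0,0,0.0005],[0,0,0],-1],[[0,0,0.0005],[0,0,0],0.45],[[0,0,0.0005],[0,0,0],0.6],[[0,0,0.0005],[0,0,0],0.8]]'
python3 -m handwheel '[[[0,0,0],[0,0,0],1],[[0,0,0],[0,0,0],1],[[0,0,-0.04],[0,0,0],1],[[0,0,-0.12],[0,0,0],1],[[0,0,-0.24],[0,0,0],1]]'
python3 -c "
from h import *
go(560,-130,200,-57.8)"
```

```text
t: 57.8
tcp_pos: [429.5, -345.6, 13.3]
tcp_rot: [-3.018, -0.871, 0.0]
wrist_force: [-0.8, 1.1, 1.3]
opening: 0.84
grasp_force: 0.0
t: 58.42
tcp_pos: [428.7, -344.8, 110.1]
tcp_rot: [-3.016, -0.871, 0.002]
wrist_force: [-0.1, -0.7, -0.1]
opening: 1.003
grasp_force: 0.0
tcp [ 428.7 -344.8  110.1] q [-0.82  0.15  1.82 -0.    1.17  0.19] F [-0.1 -0.7 -0.1] open 87.2 t 58.425
 shift [ 0.5638 -0.2801 -0.2242]
 turn [-0.005  0.001 -0.   ] q6~ 0.19 0.19
 turn [1.e-03 7.e-03 6.e+00] q6~ -2.95 3.33
```

```bash
python3 -m handwheel '[[[0.12,-0.06,-0.05],[0,0,0],1],[[0.24,-0.12,-0.05],[0,0,0],1],[[0.36,-0.18,-0.05],[0,0,0],1],[[0.48,-0.22,-0.05],[0,0,0],1],[[0.56,-0.22,-0.05],[0,0,0],1]]'
python3 -m handwheel '[[[0.08,0,0],[0,0,0],1],[[0.08,0,0],[0,0,0],1],[[0.08,0,0],[0,0,0],1],[[0.08,0,0],[0,0,0],1],[[0.08,0,0],[0,0,0],1]]'
python3 - <<'E'
from h import *
f=manip.grab_frame("top");save(f,"a6.png")
for n,(x,y) in dict(round=(651,153),square=(486,12),oblong=(431,-344),long=(425,343)).items(): dish(f,n,x,y,34)
W=pts(f)
for k in("elephant","tin"):
  for r in manip.regions_of(f,k)[:1]: print(k,r["rect"],np.nanmedian(W[r["region"]],0).round())
E
```

```text
t: 59.05
tcp_pos: [573.5, -149.5, 131.0]
tcp_rot: [3.017, 0.874, 0.002]
wrist_force: [-0.9, -0.2, 0.3]
opening: 1.001
grasp_force: 0.0
t: 59.68
tcp_pos: [598.7, -135.4, 129.6]
tcp_rot: [3.019, 0.87, -0.0]
wrist_force: [0.7, 0.1, -1.2]
opening: 0.998
grasp_force: 0.0
round dep {'x': 649.9, 'y': 154.1, 'yaw': 125.0, 'cut': 20.6, 'grow': -0.3, 'err': 0.027, 'n': 378.0}
square dep {'x': 459.1, 'y': -63.5, 'yaw': 115.0, 'cut': 27.2, 'grow': 6.7, 'err': 0.561, 'n': 1156.0}
oblong dep {'x': 429.9, 'y': -344.2, 'yaw': 31.6, 'cut': 11.2, 'grow': -0.2, 'err': 0.082, 'n': 1376.0}
long dep {'x': 426.3, 'y': 342.6, 'yaw': 162.2, 'cut': 11.8, 'grow': 1.0, 'err': 0.015, 'n': 2155.0}
elephant [271.5, 160.3, 33.9, 19.6] [663.   2.  51.]
tin [200.8, 270.1, 21.9, 23.6] [420. 165.  53.]
```

View pics/a6.png

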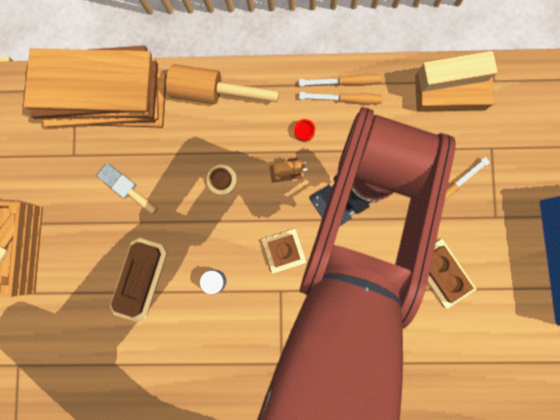

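All four dishes sit with even margins: round (222,180), square (284,250), long (138,280) and oblong (448,275, partly hidden). The elephant (289,170) and the tin (212,282) are unmoved.

```bash
python3 -c "
from h import *
print(manip.job_done())"
```

```text
the job is handed in; nothing more can be done
None
```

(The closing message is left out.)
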